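# Fit the matching core hub to the label rewinder

### The arm

A 7-joint arm with a two-finger parallel gripper is mounted at the origin on the work surface. World frame = base frame: x ahead of the robot, y to its left, z up, the work surface at z = 0. Lengths are in m, angles in rad, forces in N, time in s.
With the tool pointing down it reaches from about 0.425 to 0.8 m from the base axis. Payload 8.3 kg.
Tool frame: the origin (TCP) lies on the centre line of the jaws, within the pads' length; the fingertips stand r.tcp_to_tips ahead of it and the grasp point (between the pads) is the TCP (r.tcp_to_tips is the distance from the TCP to the fingertips, in m); z points along the fingers, y is the direction in which the jaws open and shut (so a half turn about z gives the same grasp; the last joint's range is limited). The gripper opens to 85 mm and grips with 20 to 120 N. Pads are 22 mm wide; open, the fingers measure 114 mm over their backs; the gripper's body (76 mm by 85 mm) begins 54 mm behind the grasp point. The pads swing forward as they close: fully open they stand 13 mm farther back than shut.
Start: joints at [-1.277, 0.383, 0.016, 1.37, -0.006, 1.388, -0.046], TCP at [0.218, 0.586, 0.229] pointing down, gripper open.
Joint ranges: [-2.95, 2.95], [-0.25, 2.06], [-1.52, 1.56], [0.18, 2.33], [-1.44, 4.58], [0.02, 2.06], [-3.01, 3.01]. Speed limits (rad/s): [2.39, 2.39, 3.01, 3.01, 3.14, 3.14, 3.14].

### API

Orientations are given as a unit quaternion [w, x, y, z].
In Python, from station import r gives the robot as it stands. The module is installed in compiled form; this text tells all that it offers.
- The arm moves only by the shell command python3 -m handwheel 'ROWS' [FORCE]. ROWS is JSON, a list of rows, each an object of numbers: "gripper": the opening in per cent of the stroke, from 0 (shut) to 100 (fully open); "x", "y", "z": the shift along the world's x, y, z in mm; "ax", "ay", "az": the turn, a rotation vector about the world's x, y, z in degrees. A call has exactly 5 rows; each row shifts and turns the commanded pose from where the row before left it; what a row does not reach is not made up. A row lasts 1/8 s, in which the tool goes at most 62.5 mm and 10.7 degrees, less where a joint would pass 70% of its speed; a pose out of reach is approached as far as the arm can. A call with a gripper value outside its range is refused whole. The fingers move at their own pace and stop on an object; FORCE is the grip in N (left out, the last holds). Time passes only in rows, so rows that do not move let the fingers close, or fill a call up. It gives the time, the measured TCP pose, the force and the opening at its end, in the units of the state.
- r.state(): the state, without advancing time (a new reading comes with each control period).
- r.snapshot(name): name is "side" or "top"; returns a dict with "image" (400x640x3 uint8, red, green, blue), "fovy" (degrees; the focal length in pixels is half the picture's height over the tangent of half this angle, whatever the lens; pixels are square), "cx", "cy" (the principal point, pixels), "pose" (4x4, takes a point from camera to world coordinates). Camera axes: x right, y down, z forward; pixel columns grow to the right and rows downward; lengths in m; the calibration is good to about 2 mm. A picture is of the moment at which its call begins. There is no depth.
- r.close_job(): hands the job in, once; it reports no verdict.
The state is a dict: "clock": time; "qpos": joint angles; "dq": joint speeds; "joint_efforts": joint torques, N m; "eef_pos": TCP position; "tool_rot": TCP orientation; "wrist_force": force on the tool from outside, world axes, zero at the start; "moment": the same for the moment, N m; "width": opening from 0.0 (shut) to 1.0 (fully open).
Only numpy, scipy, OpenCV 4.12 (cv2) and the standard library are available. Lean on these libraries where they do the work, as an engineer would, in place of code of your own. Each camera call takes 0.05 s, during which the arm holds its last target. There are 200 camera calls.

### The job

Get the label rewinder on the ward desk ready for a new core: of the three grey hubs on the black mat, choose the one whose keyway lines up with the key of the spindle now fitted in the rewinder. Stand it in the guide in front of the spindle, blue end facing away from the machine, and let go of it there; then push it along the guide onto the spindle until it is fully home, and push the red bolt knob across to lock it in. Leave the other two hubs and the rest of the desk as they are.

Things in the scene. Friction and masses are not known exactly. Their poses are not given: they have to be found in the camera images.
- rewinder: grey label rewinder, never turned: its axes are the world's. Origin: on the table below the seat. Housing 74 mm tall, from the seat 116 mm towards the robot. Guide channel from the seat along +x for 165 mm: floor 10 mm above the table, 47 mm wide between walls, whose flared tops end 30 mm above the table, 65 mm apart. A hub standing in the guide has its bore on the spindle axis within 2 mm.
- mount (a point): centre of the seat of whichever spindle is fitted in the rewinder, on the spindle's axis, 42 mm above the table
- spindle_up: fixed steel spindle with brass key pointing straight up. One of the three is in the rewinder (origin at point mount), two are spares in the blue rack. Shaft 16 mm wide, 34 mm long, coned tip; key 8 mm wide, reaching 20 mm from the axis over the first 27 mm. Origin: on the axis at the seat, the front of the dark disc a hub stops at; x axis along the shaft to its tip (world +x).
- spindle_left: fixed steel spindle with brass key pointing level to the left (+y). One of the three is in the rewinder (origin at point mount), two are spares in the blue rack. Shaft 16 mm wide, 34 mm long, coned tip; key 8 mm wide, reaching 20 mm from the axis over the first 27 mm. Origin: on the axis at the seat, the front of the dark disc a hub stops at; x axis along the shaft to its tip (world +x).
- spindle_right: fixed steel spindle with brass key pointing level to the right (-y). One of the three is in the rewinder (origin at point mount), two are spares in the blue rack. Shaft 16 mm wide, 34 mm long, coned tip; key 8 mm wide, reaching 20 mm from the axis over the first 27 mm. Origin: on the axis at the seat, the front of the dark disc a hub stops at; x axis along the shaft to its tip (world +x).
- hub_up: loose grey hub, keyway straight up when its blue end faces +x. Drum 56 mm wide, 34 mm long, on a foot 44 mm wide, 12 mm thick; 60 mm tall. Bore axis 32 mm above the underside, bore 20 mm, keyway 12 mm wide, cut right through the rim. Origin: centre of underside; x along the bore to the blue end, z up. 0.2 kg. Flat ends, 34 mm apart, can be gripped above the bore. Stands on a 5 mm mat.
- hub_left: loose grey hub, keyway level to the left (+y) when its blue end faces +x. Drum 56 mm wide, 34 mm long, on a foot 44 mm wide, 12 mm thick; 60 mm tall. Bore axis 32 mm above the underside, bore 20 mm, keyway 12 mm wide, cut right through the rim. Origin: centre of underside; x along the bore to the blue end, z up. 0.2 kg. Flat ends, 34 mm apart, can be gripped above the bore. Stands on a 5 mm mat.
- hub_right: loose grey hub, keyway level to the right (-y) when its blue end faces +x. Drum 56 mm wide, 34 mm long, on a foot 44 mm wide, 12 mm thick; 60 mm tall. Bore axis 32 mm above the underside, bore 20 mm, keyway 12 mm wide, cut right through the rim. Origin: centre of underside; x along the bore to the blue end, z up. 0.2 kg. Flat ends, 34 mm apart, can be gripped above the bore. Stands on a 5 mm mat.
- face_up (a point): point on hub_up: centre of the bore at its plain grey end (17 mm from the hub's middle, 32 mm above its underside); meets the spindle's origin when the hub is fully home. Push the hub low on its blue end, below the bore, or it may tip; its top is then 70 mm above the table.
- face_left (a point): point on hub_left: centre of the bore at its plain grey end (17 mm from the hub's middle, 32 mm above its underside); meets the spindle's origin when the hub is fully home. Push the hub low on its blue end, below the bore, or it may tip; its top is then 70 mm above the table.
- face_right (a point): point on hub_right: centre of the bore at its plain grey end (17 mm from the hub's middle, 32 mm above its underside); meets the spindle's origin when the hub is fully home. Push the hub low on its blue end, below the bore, or it may tip; its top is then 70 mm above the table.
- bolt (a joint): travel of the retaining bolt, m: 0 to 0.012 at the start (open, left (+y) of the guide), 0.056 fully shut: its bar then lies across the guide 4 mm beyond the blue end of a hub that is home. Slides to -y, takes about 2 N, stays where left; a hub not home blocks it. Bar 38 to 49 mm from the seat along x, 34 to 46 mm above the table.
- bolt_tab (a point): point on the axis of the bolt's red upright knob, 70 mm above the table. Knob 16 mm wide, from the bar up to 85 mm above the table; 43 mm from the seat along x; 90 mm to the left (+y) of the spindle axis at joint 0, 34 mm when shut. Push it towards -y.
- mug: bystander: white mug, 80 mm wide, 95 mm tall; origin centre of the underside
- sanitizer: bystander: clear bottle with blue cap, 64 mm wide, 160 mm tall; origin centre of the underside
- stapler: bystander: red and black stapler, 140 x 34 x 48 mm; origin centre of the underside
- roll_a: bystander: roll of white labels standing on end, 90 mm wide, 58 mm tall; origin centre of the underside
- roll_b: bystander: smaller roll of white labels, 80 mm wide, 58 mm tall; origin centre of the underside
There are look-alikes about, which are no part of the job. Leave any pink look-alike of the hub_right alone.

How it is judged:
On the way, in this order (a step that is already met when the one before it is completed fails the run):
1. the matching hub stands upright in the guide ahead of the spindle, let go, with the bolt open (((horizontal distance between spindle_up and mount below 0.02 m and x of face_up in the frame of spindle_up between 0.034 and 0.135 m and y of face_up in the frame of spindle_up between -0.005 and 0.005 m and z of face_up in the frame of spindle_up between -0.004 and 0.004 m and angle between hub_up's own z axis and vertical below 0.08 rad and contact force between the fingers and hub_up below 0.2 N) or (horizontal distance between spindle_left and mount below 0.02 m and x of face_left in the frame of spindle_left between 0.034 and 0.135 m and y of face_left in the frame of spindle_left between -0.005 and 0.005 m and z of face_left in the frame of spindle_left between -0.004 and 0.004 m and angle between hub_left's own z axis and vertical below 0.08 rad and contact force between the fingers and hub_left below 0.2 N) or (horizontal distance between spindle_right and mount below 0.02 m and x of face_right in the frame of spindle_right between 0.034 and 0.135 m and y of face_right in the frame of spindle_right between -0.005 and 0.005 m and z of face_right in the frame of spindle_right between -0.004 and 0.004 m and angle between hub_right's own z axis and vertical below 0.08 rad and contact force between the fingers and hub_right below 0.2 N)) and value of joint bolt below 0.025 m), for 0.2 s.
2. the matching hub is fully home on the spindle, its plain end within 4 mm of the seat, with the bolt not yet shut (((horizontal distance between spindle_up and mount below 0.02 m and x of face_up in the frame of spindle_up below 0.004 m and distance between face_up and spindle_up below 0.007 m and angle between the x axis of hub_up and the x axis of spindle_up, either way round below 0.12 rad) or (horizontal distance between spindle_left and mount below 0.02 m and x of face_left in the frame of spindle_left below 0.004 m and distance between face_left and spindle_left below 0.007 m and angle between the x axis of hub_left and the x axis of spindle_left, either way round below 0.12 rad) or (horizontal distance between spindle_right and mount below 0.02 m and x of face_right in the frame of spindle_right below 0.004 m and distance between face_right and spindle_right below 0.007 m and angle between the x axis of hub_right and the x axis of spindle_right, either way round below 0.12 rad)) and value of joint bolt below 0.025 m), for 0.2 s.
At the end, for the whole second after the job is handed in: The hub that matches the fitted spindle is on it, at rest, blue end outwards, its plain end within 4 mm of the seat (bore centre within 7 mm of the seat centre, axes within 0.12 rad), and the bolt is pushed shut (beyond 48 of 56 mm) (((horizontal distance between spindle_up and mount below 0.02 m and x of face_up in the frame of spindle_up below 0.004 m and distance between face_up and spindle_up below 0.007 m and angle between the x axis of hub_up and the x axis of spindle_up, either way round below 0.12 rad) or (horizontal distance between spindle_left and mount below 0.02 m and x of face_left in the frame of spindle_left below 0.004 m and distance between face_left and spindle_left below 0.007 m and angle between the x axis of hub_left and the x axis of spindle_left, either way round below 0.12 rad) or (horizontal distance between spindle_right and mount below 0.02 m and x of face_right in the frame of spindle_right below 0.004 m and distance between face_right and spindle_right below 0.007 m and angle between the x axis of hub_right and the x axis of spindle_right, either way round below 0.12 rad)) and value of joint bolt above 0.048 m and linear speed of each of hub_up, hub_left, hub_right below 0.02 m/s); the robot touches nothing.
It fails at once if one of the hubs that do not match the fitted spindle is moved more than 30 mm ((horizontal distance between spindle_up and mount below 0.02 m and distance of any of hub_left, hub_right from where it was at the start of the episode above 0.03 m) or (horizontal distance between spindle_left and mount below 0.02 m and distance of any of hub_up, hub_right from where it was at the start of the episode above 0.03 m) or (horizontal distance between spindle_right and mount below 0.02 m and distance of any of hub_up, hub_left from where it was at the start of the episode above 0.03 m)).
It fails at once if the mug, bottle, stapler or a label roll is moved more than 30 mm (distance of any of mug, sanitizer, stapler, roll_a, roll_b from where it was at the start of the episode above 0.03 m).
It also fails if it takes over 61 s, if anything falls off the work surface, if the arm or the gripper's body presses on something with over 40 N, if the wrist force passes 120 N, or if a joint passes its speed limit or range.

## Working session

There is one attempt and no reset: what is moved stays moved. The work goes in short steps, Python scripts to look and compute and a shell command to move; the robot and the scene stay as the last step left them, time stands still between calls to the robot, and variables do not carry over. Pictures are saved under pics/ and viewed, about 8 in all and at most 12, crops included, and the job is handed in when it is done.

```bash
mkdir -p pics; cat > h.py <<'E'
import numpy as np, cv2
from station import r
def snap(n,f):
    s=r.snapshot(n); cv2.imwrite(f'pics/{f}.png',s['image'][:,:,::-1]); np.savez(f'pics/{f}.npz',**s); return s
def load(f): return np.load(f'pics/{f}.npz')
def ray(s,u,v):
    f=s['image'].shape[0]/2/np.tan(np.radians(float(s['fovy']))/2)
    d=s['pose'][:3,:3]@np.array([(u-s['cx'])/f,(v-s['cy'])/f,1]); return s['pose'][:3,3],d/np.linalg.norm(d)
def onz(s,u,v,z):
    o,d=ray(s,u,v); return o+d*(z-o[2])/d[2]
def proj(s,p):
    f=s['image'].shape[0]/2/np.tan(np.radians(float(s['fovy']))/2)
    c=s['pose'][:3,:3].T@(np.array(p)-s['pose'][:3,3]); return np.round([f*c[0]/c[2]+s['cx'],f*c[1]/c[2]+s['cy']],1)
def tri(s1,p1,s2,p2):
    (a,d),(b,e)=ray(s1,*p1),ray(s2,*p2)
    t=np.linalg.lstsq(np.c_[d,-e],b-a,rcond=None)[0]; P=a+d*t[0];Q=b+e*t[1]; return (P+Q)/2,np.linalg.norm(P-Q)
E
python3 - <<'E'
from h import *
np.set_printoptions(precision=3,suppress=True)
for n in('side','top'):
    s=snap(n,n+'0'); print(n,s['fovy'],s['cx'],s['cy'],s['pose'])
print(r.state(),r.tcp_to_tips)
E
```

```text
side 42.91315524083116 315.4337467281354 201.735288480031 [[ 0.695 -0.38   0.61  -0.347]
 [-0.719 -0.377  0.584 -0.917]
 [ 0.008 -0.845 -0.535  0.888]
 [ 0.     0.     0.     1.   ]]
top 48.06938326038043 312.4212239369396 201.23868283452097 [[ 0.015 -0.985  0.169  0.426]
 [-1.    -0.017 -0.012 -0.021]
 [ 0.015 -0.169 -0.986  1.115]
 [ 0.     0.     0.     1.   ]]
{'clock': 0.1, 'qpos': array([-1.277,  0.384,  0.016,  1.371, -0.006,  1.388, -0.047]), 'dq': array([ 0.   , -0.002,  0.001, -0.002,  0.001,  0.001,  0.001]), 'joint_efforts': array([  0.003, -62.913,   0.848, -37.276,   0.017,   0.01 ,   0.   ]), 'eef_pos': array([0.218, 0.585, 0.228]), 'tool_rot': array([-0.   ,  0.177,  0.984, -0.001]), 'wrist_force': array([ 0.563,  0.13 , -0.135]), 'moment': array([ 0.006, -0.034,  0.002]), 'width': 1.0012871109918144} 0.019
```

View pics/side0.png

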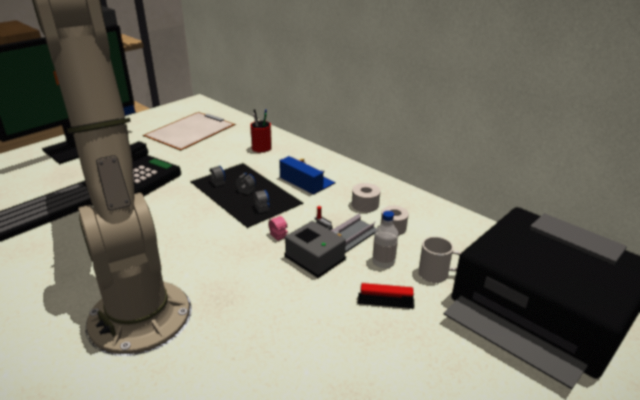

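View pics/top0.png

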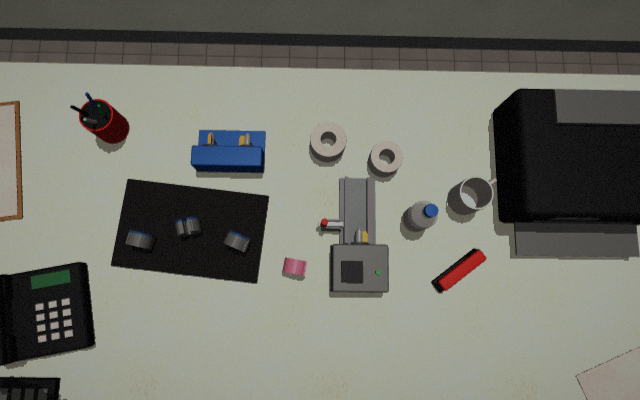

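Both views show the black mat with three hubs, which in the top view are at about (139,240), (188,227) and (237,242). The rewinder is at about (360,245) with its guide running up the image (+x). I'll enlarge crops of these.

```bash
python3 - <<'E'
import cv2,numpy as np
t=cv2.imread('pics/top0.png');s=cv2.imread('pics/side0.png')
def c(i,x,y,w,h,W,H): return cv2.convertScaleAbs(cv2.resize(i[y:y+h,x:x+w],(W,H),interpolation=cv2.INTER_CUBIC),alpha=1.6,beta=15)
a=np.hstack([c(t,115,215,150,50,500,300)[:, :] if 0 else c(t,115,205,150,60,500,200), c(t,320,215,75,50,300,200)])
b=np.hstack([c(s,200,155,80,70,400,350), c(s,280,195,100,87,400,350)])
cv2.imwrite('pics/c0.png',np.vstack([a,b]))
E
```

```text
(no output)
```

View pics/c0.png

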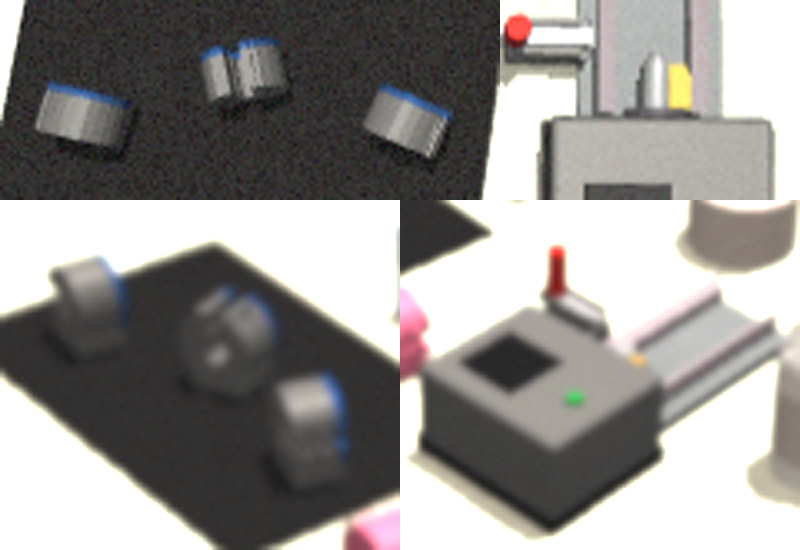

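```bash
python3 - <<'E'
from h import *
np.set_printoptions(precision=4,suppress=True)
t,s=load('top0'),load('side0')
def crop(i,x,y,w,h,W,H): return cv2.convertScaleAbs(cv2.resize(i[y:y+h,x:x+w,::-1],(W,H),interpolation=cv2.INTER_CUBIC),alpha=2.2,beta=20)
T,S=t['image'],s['image']
a=np.hstack([crop(T,122,226,40,28,400,280),crop(T,218,228,40,28,400,280)])
b=np.hstack([crop(S,205,160,40,30,400,300),crop(S,245,185,40,30,400,300)])
cv2.imwrite('pics/c1.png',np.vstack([a,b]))
for n,I in(('top',T),('side',S)):
    hsv=cv2.cvtColor(I,cv2.COLOR_RGB2HSV)
    m=cv2.inRange(hsv,(100,110,40),(125,255,255))
    k,l,st,c=cv2.connectedComponentsWithStats(m)
    for i in range(1,k):
        if st[i,4]>5: print(n,'blue',st[i],c[i])
# grey drums vs mat
hsv=cv2.cvtColor(T,cv2.COLOR_RGB2GRAY); m=cv2.inRange(hsv,55,255); 
k,l,st,c=cv2.connectedComponentsWithStats(m)
for i in range(1,k):
    if 60<st[i,4]<1500 and 115<c[i][0]<265 and 195<c[i][1]<270:
        print('drum',st[i],c[i],onz(t,*c[i],.06),cv2.minAreaRect(np.argwhere(l==i)[:,::-1].astype(np.float32)))
def red(I,x0,x1,y0,y1):
    m=cv2.inRange(cv2.cvtColor(I,cv2.COLOR_RGB2HSV),(0,150,60),(8,255,255))|cv2.inRange(cv2.cvtColor(I,cv2.COLOR_RGB2HSV),(172,150,60),(180,255,255))
    p=np.argwhere(m>0)[:,::-1]; p=p[(p[:,0]>x0)&(p[:,0]<x1)&(p[:,1]>y0)&(p[:,1]<y1)]; return p.min(0),p.max(0),p.mean(0)
print('knob',red(T,310,335,210,240),red(S,310,330,195,225))
E
```

```text
top blue [85 93  7  9 19] [88.1579 96.3684]
top blue [ 191  130   74   40 2239] [228.5632 149.4185]
top blue [424 204  14  13 143] [430.6014 210.1608]
top blue [183 216  15   7  34] [189.7941 218.1176]
top blue [175 219   7   5  17] [177.8824 220.4706]
top blue [129 229  23   8  59] [139.8644 232.5593]
top blue [229 230  21  11  55] [239.2364 234.6   ]
side blue [124 106  10   8  53] [128.566  109.9245]
side blue [ 280  157   54   36 1054] [303.0076 175.0816]
side blue [223 171   2   5   7] [223.7143 172.5714]
side blue [265 189   5  17  30] [267.2333 196.5333]
side blue [383 211  11   9  79] [387.8354 215.0253]
drum [186 218  12  16 129] [190.5814 225.0698] [0.5452 0.2519 0.06  ] ((190.41781616210938, 224.78082275390625), (15.098308563232422, 10.767786026000977), 69.44395446777344)
drum [176 220   8  14  78] [179.7821 227.0513] [0.5401 0.2769 0.06  ] ((179.6538543701172, 226.7692413330078), (13.139781951904297, 6.079599857330322), 78.69007110595703)
drum [126 232  22  16 257] [136.4202 239.1829] [0.5099 0.376  0.06  ] ((136.50001525878906, 239.00001525878906), (19.887920379638672, 13.824529647827148), 14.03624439239502)
drum [225 233  24  19 272] [236.1838 241.3493] [0.5086 0.1431 0.06  ] ((236.50003051757812, 241.00003051757812), (21.466251373291016, 13.86362075805664), 26.56505012512207)
knob (array([321, 219]), array([327, 225]), array([323.8182, 221.6364])) (array([317, 207]), array([320, 218]), array([318.7333, 212.3667]))
```

View pics/c1.png

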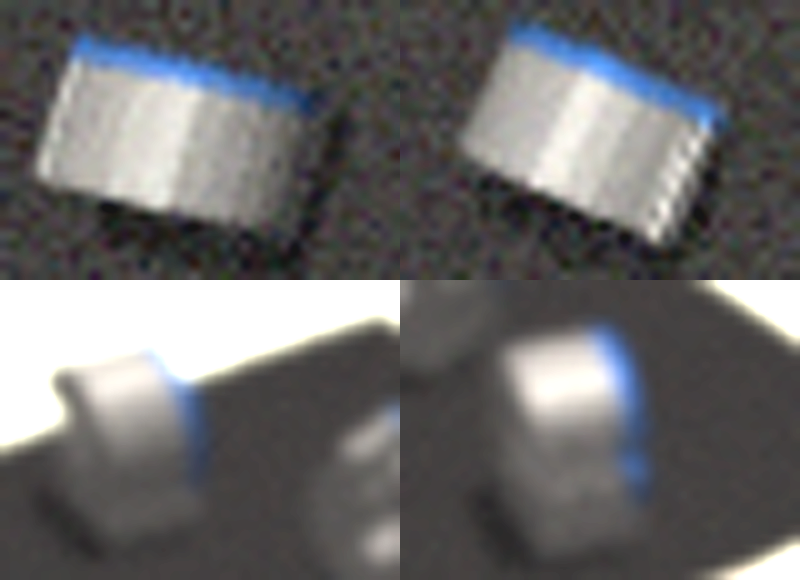

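Crop check: the fitted spindle's brass key lies to the right of the shaft in the top view, which is -y. The right-hand hub shows the keyway glint on its -y edge in the top crop, and a break in its blue rim on that side in the side crop. The left-hand hub's glint is on its +y edge. So spindle_right is fitted and the target is the right-hand hub, at about (237,241) in the top view.

```bash
python3 - <<'E'
from h import *
np.set_printoptions(precision=4,suppress=True)
t,s=load('top0'),load('side0')
C=[onz(t,*p,.037) for p in((229.3,230.6),(249.9,239.6),(244.2,252),(224.6,243))]
print(C,np.mean(C,0)); d=(C[0]+C[1]-C[2]-C[3])/2; print('bore dir deg',np.degrees(np.arctan2(d[1],d[0])),np.linalg.norm(d)); w=C[0]-C[1]; print('width',np.linalg.norm(w),np.degrees(np.arctan2(-w[0],w[1])))
# height: top middle of blue ring, top px ~ middle of upper blue edge; side topmost of blue ring
print('top of hub blue', tri(t,(239.9,234.2),s,(265,189.5)))
print('knob top',tri(t,(323.9,222.3-.8),s,(318.7,206.5)))
# guide walls / spindle, housing: rough rays
for n,p,z in(('knob',(323.8,223.),.085),('tip',(320+653/4-125,215+52/4),.042),('seatdisc',(320+660/4-125,215+113/4),.042),('houseTL',(320+545/4-125,215+118/4),.074),('houseTR',(320+775/4-125,215+118/4),.074)): print(n,p,onz(t,*p,z))
print('guide',[onz(t,*p,.03) for p in((340,180),(375,180))])
g=cv2.cvtColor(t['image'],cv2.COLOR_RGB2GRAY)
for v in(185,195,205): print(v,g[v,334:382])
print(g[170:190,357],g[235:300,375])
E
```

```text
[array([0.536 , 0.1643, 0.037 ]), array([0.5151, 0.114 , 0.037 ]), array([0.4853, 0.1265, 0.037 ]), array([0.506 , 0.1741, 0.037 ])] [0.5106 0.1447 0.037 ]
bore dir deg -20.46419038159042 0.03188040867483418
width 0.05441236688177913 -22.51833962506918
top of hub blue (array([0.5239, 0.1337, 0.0722]), np.float64(0.0013790496649660337))
knob top (array([ 0.5571, -0.0623,  0.083 ]), np.float64(0.00298885416681794))
knob (323.8, 223.0) [ 0.5522 -0.061   0.085 ]
tip (358.25, 228.0) [ 0.5468 -0.1457  0.042 ]
seatdisc (360.0, 243.25) [ 0.5102 -0.1498  0.042 ]
houseTL (331.25, 244.5) [ 0.5037 -0.0792  0.074 ]
houseTR (388.75, 244.5) [ 0.5058 -0.2128  0.074 ]
guide [array([ 0.6668, -0.1021,  0.03  ]), array([ 0.6684, -0.189 ,  0.03  ])]
185 [167 169 164 168 163  71 110 112 114 107  67 107 110 110 109 112 108 108
 113 110 108 112 110 109 109 111 108 109 108 107 108 105  51  75 108 108
 109 109 107 109 112 156 168 170 166 166 168 166]
195 [165 163 164 166 162  90 113 113 111 110  74 108 111 111 107 115 109 111
 113 111 113 111 110 107 110 109 111 112 107 112 110 109  53  79 108 108
 109 109 109 110 111 142 166 166 170 170 168 167]
205 [170 168 168 163 156  89 113 111 108 109  74 110 110 110 109 109 109 109
 110 110 109 107 109 109 107 110 110 109 109 107 108 105  56  80 108 110
 106 104 109 107 113 139 167 170 167 168 170 166]
[170 167 170 169 166 166 168 162 132 109 109 111 110 108 110 109 110 112
 107 108] [127 125 122 126 127 127 122 125 118  96  88 104 103 103 101  99 103 102
 102 100 101 102 105  99 101 100 101  99 102 100 100 101 100 101  99  88
  52  50  68  99  99  99 102 100 100  99  96 101  98  98  99  96  97  99
  97  93  71  66  92  90  95  95 118 166 165]
```

```bash
python3 -m handwheel '[{"x":29,"y":-44,"z":-4,"az":-9},{"x":29,"y":-44,"z":-4,"az":-9},{"x":29,"y":-44,"z":-4,"az":-9},{"x":29,"y":-44,"z":-4,"az":-9},{"x":29,"y":-44,"z":-4,"az":-9}]'; python3 -m handwheel '[{"x":29,"y":-44,"z":-10,"az":-9},{"x":29,"y":-44,"z":-10,"az":-9},{"x":29,"y":-44,"z":-10,"az":-9},{"x":29,"y":-44,"z":-10,"az":-9},{"x":29,"y":-44,"z":-10,"az":-9}]'
cat > st.py <<'E'
from h import *
from scipy.spatial.transform import Rotation as R
np.set_printoptions(precision=4,suppress=True)
def st():
    q=r.state(); w=q['tool_rot']; M=R.from_quat(np.r_[w[1:],w[0]]).as_matrix(); a=np.degrees(np.arctan2(M[1,1],M[0,1]))
    print('t',round(q['clock'],2),'p',q['eef_pos'],'jaw',round((a+90)%180-90,1),'z',M[:,2],'F',q['wrist_force'],'w',round(q['width'],3)); return q
if __name__=='__main__': st()
E
python3 st.py
```

```text
t 0.1 p [0.2181 0.5852 0.2284] jaw 69.6 z [-0.0006 -0.0017 -1.    ] F [ 0.563   0.1299 -0.1355] w 1.001validation failed for argument at $[0]...
validation failed for argument at $[0]...
```

```bash
python3 -m handwheel '[{"gripper":100,"x":29,"y":-44,"z":-4,"ax":0,"ay":0,"az":-9},{"gripper":100,"x":29,"y":-44,"z":-4,"ax":0,"ay":0,"az":-9},{"gripper":100,"x":29,"y":-44,"z":-4,"ax":0,"ay":0,"az":-9},{"gripper":100,"x":29,"y":-44,"z":-4,"ax":0,"ay":0,"az":-9},{"gripper":100,"x":29,"y":-44,"z":-4,"ax":0,"ay":0,"az":-9}]' && python3 -m handwheel '[{"gripper":100,"x":29,"y":-44,"z":-10,"ax":0,"ay":0,"az":-9},{"gripper":100,"x":29,"y":-44,"z":-10,"ax":0,"ay":0,"az":-9},{"gripper":100,"x":29,"y":-44,"z":-10,"ax":0,"ay":0,"az":-9},{"gripper":100,"x":29,"y":-44,"z":-10,"ax":0,"ay":0,"az":-9},{"gripper":100,"x":29,"y":-44,"z":-10,"ax":0,"ay":0,"az":-9}]'; python3 st.py
```

```text
clock: 0.72
eef_pos: [0.3638, 0.3639, 0.2089]
tool_rot: [-0.0, 0.543, 0.84, -0.0]
wrist_force: [1.4, 0.7, 0.2]
width: 1.001
clock: 1.35
eef_pos: [0.5087, 0.1442, 0.1588]
tool_rot: [-0.0, 0.823, 0.568, -0.0]
wrist_force: [0.6, 0.2, -0.0]
width: 0.996
t 1.35 p [0.5087 0.1442 0.1588] jaw -20.7 z [-0.0003  0.0002 -1.    ] F [ 0.5594  0.2227 -0.0382] w 0.996
```

```bash
python3 -m handwheel '[{"gripper":100,"x":0,"y":0,"z":-15,"ax":0,"ay":0,"az":-0.5},{"gripper":100,"x":0,"y":0,"z":-15,"ax":0,"ay":0,"az":0},{"gripper":100,"x":0,"y":0,"z":-15,"ax":0,"ay":0,"az":0},{"gripper":100,"x":0,"y":0,"z":-13,"ax":0,"ay":0,"az":0},{"gripper":100,"x":0,"y":0,"z":0,"ax":0,"ay":0,"az":0}]'; python3 - <<'E'
from st import *
q=st(); out=[]
for n in('side','top'):
    s=snap(n,n+'1'); x,y,z=q['eef_pos']; print(n,proj(s,(x,y,z-.019)),proj(s,(.511,.145,.065)))
    u,v=proj(s,(.511,.145,.065)).astype(int); I=s['image'][v-30:v+30,u-40:u+40,::-1]
    out.append(cv2.convertScaleAbs(cv2.resize(I,(400,300),interpolation=cv2.INTER_CUBIC),alpha=1.8,beta=20))
cv2.imwrite('pics/c2.png',np.hstack(out))
E
```

```text
clock: 1.98
eef_pos: [0.5072, 0.1461, 0.1001]
tool_rot: [-0.0, 0.823, 0.567, -0.001]
wrist_force: [-0.1, 0.8, -0.3]
width: 0.996
t 1.98 p [0.5072 0.1461 0.1001] jaw -20.9 z [-0.0021 -0.0007 -1.    ] F [-0.1464  0.7835 -0.308 ] w 0.996
side [258.4 187.5] [259.8 191.7]
top [233.5 241.2] [235.1 240.1]
```

View pics/c2.png

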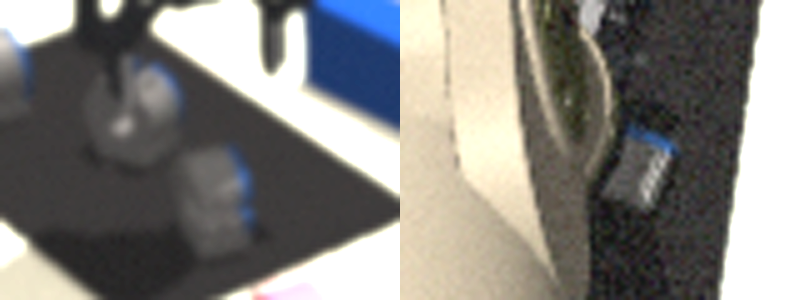

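```bash
python3 - <<'E'
from st import *
s=load('side1'); p=np.array([.5072,.1461,0]); d=np.array([.934,-.357,0])
for z in(.081,.094,.1,.11):
  print(z,[(proj(s,p+d*k+[0,0,z])-[219,161])*5 for k in(-.05,-.0425,.0425,.05)])
for z in (.065,): print([(proj(s,np.array([.5106,.1447,z])+d*k)-[219,161])*5 for k in(-.017,.017)])
E
```

```text
0.081 [array([119.5, 150. ]), array([131.5, 147.5]), array([261.5, 118.5]), array([272.5, 116. ])]
0.094 [array([118. , 131.5]), array([130., 129.]), array([260.5, 100.5]), array([272.,  98.])]
0.1 [array([117.5, 123.5]), array([129. , 120.5]), array([260.,  92.]), array([271.5,  89.5])]
0.11 [array([116.5, 109. ]), array([128. , 106.5]), array([259.5,  78. ]), array([271. ,  75.5])]
[array([178. , 159.5]), array([229.5, 148. ])]
```

In the crop, the open fingers (at about 116 and 272 across) straddle the hub (178–230), so the lateral alignment is good. I'll descend and close.

```bash
python3 -m handwheel '[{"gripper":100,"x":3,"y":-1,"z":-10,"ax":0,"ay":0,"az":0},{"gripper":100,"x":0,"y":0,"z":-10,"ax":0,"ay":0,"az":0},{"gripper":100,"x":0,"y":0,"z":-10,"ax":0,"ay":0,"az":0},{"gripper":100,"x":0,"y":0,"z":-8,"ax":0,"ay":0,"az":0},{"gripper":100,"x":0,"y":0,"z":0,"ax":0,"ay":0,"az":0}]'; python3 -m handwheel '[{"gripper":30,"x":0,"y":0,"z":0,"ax":0,"ay":0,"az":0},{"gripper":30,"x":0,"y":0,"z":0,"ax":0,"ay":0,"az":0},{"gripper":20,"x":0,"y":0,"z":0,"ax":0,"ay":0,"az":0},{"gripper":20,"x":0,"y":0,"z":0,"ax":0,"ay":0,"az":0},{"gripper":20,"x":0,"y":0,"z":0,"ax":0,"ay":0,"az":0}]' 40;  python3 - <<'E'
from st import *
q=st(); 
s=snap('side','side2'); I=s['image'][145:225,205:305,::-1]
cv2.imwrite('pics/c3.png',cv2.convertScaleAbs(cv2.resize(I,(700,560),interpolation=cv2.INTER_CUBIC),alpha=1.8,beta=20))
E
```

```text
clock: 2.7
eef_pos: [0.5107, 0.1444, 0.0624]
tool_rot: [-0.0, 0.824, 0.567, -0.001]
wrist_force: [0.4, 0.4, 0.2]
width: 1.001
clock: 3.32
eef_pos: [0.5113, 0.1447, 0.0634]
tool_rot: [-0.0, 0.824, 0.567, 0.0]
wrist_force: [0.1, -0.7, 1.2]
width: 0.2
t 3.33 p [0.5113 0.1447 0.0634] jaw -20.9 z [ 0.0001  0.0002 -1.    ] F [ 0.0676 -0.7315  1.1905] w 0.2
```

View pics/c3.png

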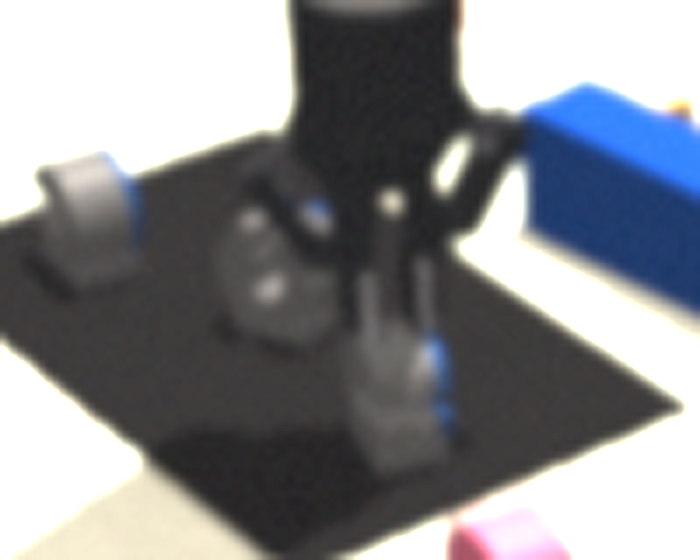

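The jaws shut to 20% (17 mm), so the hub isn't between them. In the crop the fingertips end at (370,330), right at the hub's top edge, so they stand about 16 mm higher than I assumed. I'll reopen, go lower and close again.

```bash
python3 -m handwheel '[{"gripper":90,"x":0,"y":0,"z":0,"ax":0,"ay":0,"az":0},{"gripper":90,"x":0,"y":0,"z":0,"ax":0,"ay":0,"az":0},{"gripper":90,"x":0,"y":0,"z":0,"ax":0,"ay":0,"az":0},{"gripper":90,"x":0,"y":0,"z":-7,"ax":0,"ay":0,"az":0},{"gripper":90,"x":0,"y":0,"z":-8,"ax":0,"ay":0,"az":0}]'; python3 -m handwheel '[{"gripper":90,"x":0,"y":0,"z":0,"ax":0,"ay":0,"az":0},{"gripper":30,"x":0,"y":0,"z":0,"ax":0,"ay":0,"az":0},{"gripper":20,"x":0,"y":0,"z":0,"ax":0,"ay":0,"az":0},{"gripper":20,"x":0,"y":0,"z":0,"ax":0,"ay":0,"az":0},{"gripper":20,"x":0,"y":0,"z":0,"ax":0,"ay":0,"az":0}]' 40;  python3 - <<'E'
from st import *
q=st(); 
s=snap('side','side3'); I=s['image'][155:215,230:300,::-1]
u=snap('top','top3'); J=u['image'][205:265,205:275,::-1]
cv2.imwrite('pics/c4.png',np.hstack([cv2.convertScaleAbs(cv2.resize(i,(400,343),interpolation=cv2.INTER_CUBIC),alpha=2.4,beta=20) for i in(I,J)]))
E
```

```text
clock: 4.0
eef_pos: [0.5112, 0.1446, 0.0477]
tool_rot: [-0.0, 0.824, 0.567, -0.0]
wrist_force: [-0.4, 1.6, 0.0]
width: 0.901
clock: 4.62
eef_pos: [0.5116, 0.1447, 0.0487]
tool_rot: [0.0, 0.824, 0.567, 0.0]
wrist_force: [0.5, -0.5, 4.1]
width: 0.389
t 4.62 p [0.5116 0.1447 0.0487] jaw -20.9 z [ 0.0007  0.0004 -1.    ] F [ 0.4712 -0.4947  4.129 ] w 0.389
```

View pics/c4.png

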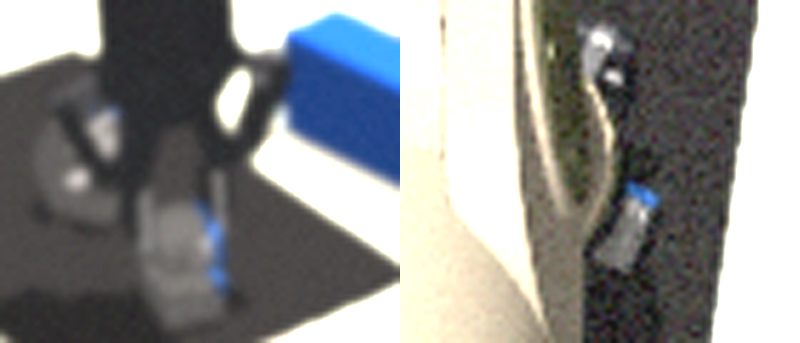

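Gripped: the width is 0.389, about 33 mm, and the side crop shows a finger on each flat end. I'll lift and carry it over the guide.

```bash
python3 -m handwheel '[{"gripper":20,"x":0,"y":0,"z":12,"ax":0,"ay":0,"az":0},{"gripper":20,"x":0,"y":0,"z":25,"ax":0,"ay":0,"az":0},{"gripper":20,"x":0,"y":0,"z":30,"ax":0,"ay":0,"az":0},{"gripper":20,"x":0,"y":0,"z":30,"ax":0,"ay":0,"az":0},{"gripper":20,"x":0,"y":0,"z":14,"ax":0,"ay":0,"az":0}]' 40;  python3 -m handwheel '[{"gripper":20,"x":10,"y":-25,"z":0,"ax":0,"ay":0,"az":2},{"gripper":20,"x":10,"y":-31,"z":0,"ax":0,"ay":0,"az":2},{"gripper":20,"x":10,"y":-31,"z":0,"ax":0,"ay":0,"az":2},{"gripper":20,"x":10,"y":-31,"z":0,"ax":0,"ay":0,"az":2},{"gripper":20,"x":10,"y":-31,"z":0,"ax":0,"ay":0,"az":2}]'; python3 -m handwheel '[{"gripper":20,"x":10,"y":-31,"z":0,"ax":0,"ay":0,"az":2},{"gripper":20,"x":10,"y":-31,"z":0,"ax":0,"ay":0,"az":2},{"gripper":20,"x":10,"y":-31,"z":0,"ax":0,"ay":0,"az":3},{"gripper":20,"x":11,"y":-31,"z":0,"ax":0,"ay":0,"az":2},{"gripper":20,"x":10,"y":-18,"z":0,"ax":0,"ay":0,"az":2}]';python3 -m handwheel '[{"gripper":20,"x":0,"y":0,"z":-15,"ax":0,"ay":0,"az":0},{"gripper":20,"x":0,"y":0,"z":-15,"ax":0,"ay":0,"az":0},{"gripper":20,"x":0,"y":0,"z":-15,"ax":0,"ay":0,"az":0},{"gripper":20,"x":0,"y":0,"z":-15,"ax":0,"ay":0,"az":0},{"gripper":20,"x":0,"y":0,"z":0,"ax":0,"ay":0,"az":0}]'; python3 - <<'E'
from st import *
q=st(); 
s=snap('side','side4'); I=s['image'][155:245,295:400,::-1]
u=snap('top','top4'); J=u['image'][160:250,305:410,::-1]
cv2.imwrite('pics/c5.png',np.hstack([cv2.convertScaleAbs(cv2.resize(i,(400,343),interpolation=cv2.INTER_CUBIC),alpha=1.5,beta=20) for i in(I,J)]))
E
```

```text
clock: 5.35
eef_pos: [0.5117, 0.1447, 0.1611]
tool_rot: [0.0, 0.824, 0.567, 0.001]
wrist_force: [-1.0, 0.3, -1.4]
width: 0.387
clock: 5.98
eef_pos: [0.5609, -0.0053, 0.1586]
tool_rot: [-0.0, 0.771, 0.637, -0.001]
wrist_force: [0.4, 0.0, -2.3]
width: 0.387
clock: 6.6
eef_pos: [0.6117, -0.1485, 0.1584]
tool_rot: [-0.0, 0.707, 0.707, -0.001]
wrist_force: [-0.6, -0.1, -2.4]
width: 0.388
clock: 7.22
eef_pos: [0.6112, -0.1455, 0.0975]
tool_rot: [-0.001, 0.707, 0.708, -0.001]
wrist_force: [-0.0, 0.4, -1.3]
width: 0.384
t 7.22 p [ 0.6112 -0.1455  0.0975] jaw 0.1 z [-0.003   0.0006 -1.    ] F [-0.0453  0.384  -1.3395] w 0.384
```

View pics/c5.png

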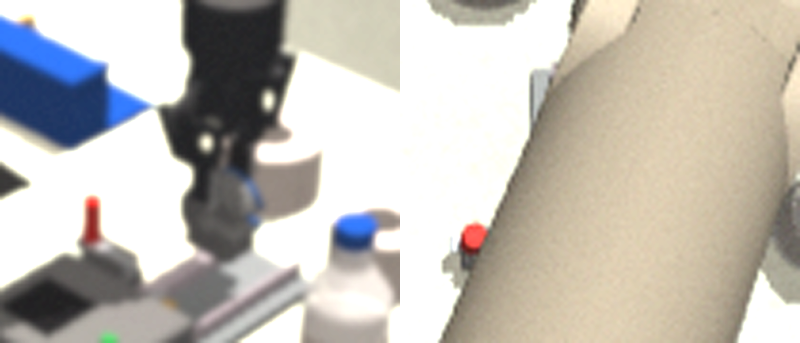

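In the side crop the hub hangs upright above the guide, blue end outwards, and the knob is clear. Lowering.

```bash
python3 -m handwheel '[{"gripper":20,"x":0,"y":0,"z":-8,"ax":0,"ay":0,"az":0},{"gripper":20,"x":0,"y":0,"z":-8,"ax":0,"ay":0,"az":0},{"gripper":20,"x":0,"y":0,"z":-8,"ax":0,"ay":0,"az":0},{"gripper":20,"x":0,"y":0,"z":-6,"ax":0,"ay":0,"az":0},{"gripper":20,"x":0,"y":0,"z":-3,"ax":0,"ay":0,"az":0}]'; python3 -m handwheel '[{"gripper":20,"x":0,"y":0,"z":-3,"ax":0,"ay":0,"az":0},{"gripper":20,"x":0,"y":0,"z":-3,"ax":0,"ay":0,"az":0},{"gripper":20,"x":0,"y":0,"z":-2,"ax":0,"ay":0,"az":0},{"gripper":20,"x":0,"y":0,"z":-1,"ax":0,"ay":0,"az":0},{"gripper":20,"x":0,"y":0,"z":0,"ax":0,"ay":0,"az":0}]'; python3 - <<'E'
from st import *
q=st(); 
s=snap('side','side5'); I=s['image'][170:240,300:390,::-1]
cv2.imwrite('pics/c6.png',cv2.convertScaleAbs(cv2.resize(I,(540,420),interpolation=cv2.INTER_CUBIC),alpha=1.5,beta=20))
E
```

```text
clock: 7.95
eef_pos: [0.612, -0.1464, 0.0657]
tool_rot: [-0.0, 0.707, 0.707, -0.0]
wrist_force: [-0.2, 0.2, -1.2]
width: 0.391
clock: 8.57
eef_pos: [0.6122, -0.1464, 0.0573]
tool_rot: [-0.0, 0.707, 0.707, -0.0]
wrist_force: [0.8, 0.2, -1.8]
width: 0.385
t 8.57 p [ 0.6122 -0.1464  0.0573] jaw 0.1 z [-0.0001  0.     -1.    ] F [ 0.7526  0.2271 -1.7969] w 0.385
```

View pics/c6.png

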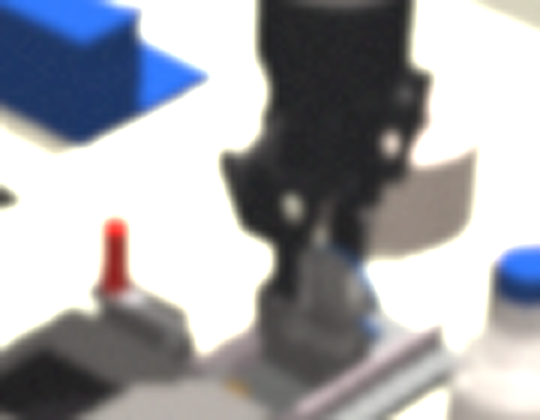

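The hub's foot is inside the channel walls, and the wrist carries only the hub's weight. A few mm more until it touches.

```bash
python3 -m handwheel '[{"gripper":20,"x":0,"y":0,"z":-1,"ax":0,"ay":0,"az":0},{"gripper":20,"x":0,"y":0,"z":-1,"ax":0,"ay":0,"az":0},{"gripper":20,"x":0,"y":0,"z":-1,"ax":0,"ay":0,"az":0},{"gripper":20,"x":0,"y":0,"z":0,"ax":0,"ay":0,"az":0},{"gripper":20,"x":0,"y":0,"z":0,"ax":0,"ay":0,"az":0}]'
```

```text
clock: 9.25
eef_pos: [0.6122, -0.1464, 0.0542]
tool_rot: [-0.0, 0.707, 0.707, -0.0]
wrist_force: [-0.5, -1.7, -2.8]
width: 0.385
```

```bash
python3 -m handwheel '[{"gripper":20,"x":0,"y":0,"z":-1,"ax":0,"ay":0,"az":0},{"gripper":20,"x":0,"y":0,"z":-1,"ax":0,"ay":0,"az":0},{"gripper":20,"x":0,"y":0,"z":0,"ax":0,"ay":0,"az":0},{"gripper":20,"x":0,"y":0,"z":0,"ax":0,"ay":0,"az":0},{"gripper":20,"x":0,"y":0,"z":0,"ax":0,"ay":0,"az":0}]'
```

```text
clock: 9.88
eef_pos: [0.6125, -0.1466, 0.0537]
tool_rot: [0.0, 0.707, 0.707, 0.0]
wrist_force: [-2.8, 0.3, 9.0]
width: 0.383
```

Touchdown at the predicted height, with 9 N. Releasing and lifting clear.

```bash
python3 -m handwheel '[{"gripper":60,"x":0,"y":0,"z":1,"ax":0,"ay":0,"az":0},{"gripper":90,"x":0,"y":0,"z":0,"ax":0,"ay":0,"az":0},{"gripper":90,"x":0,"y":0,"z":0,"ax":0,"ay":0,"az":0},{"gripper":90,"x":0,"y":0,"z":0,"ax":0,"ay":0,"az":0},{"gripper":90,"x":0,"y":0,"z":0,"ax":0,"ay":0,"az":0}]' ; python3 -m handwheel '[{"gripper":90,"x":0,"y":0,"z":15,"ax":0,"ay":0,"az":0},{"gripper":90,"x":0,"y":0,"z":25,"ax":0,"ay":0,"az":0},{"gripper":90,"x":0,"y":0,"z":25,"ax":0,"ay":0,"az":0},{"gripper":90,"x":10,"y":0,"z":15,"ax":0,"ay":0,"az":0},{"gripper":90,"x":15,"y":0,"z":0,"ax":0,"ay":0,"az":0}]'; python3 -m handwheel '[{"gripper":0,"x":20,"y":0,"z":0,"ax":0,"ay":0,"az":0},{"gripper":0,"x":15,"y":0,"z":0,"ax":0,"ay":0,"az":0},{"gripper":0,"x":5,"y":0,"z":-15,"ax":0,"ay":0,"az":0},{"gripper":0,"x":0,"y":0,"z":-15,"ax":0,"ay":0,"az":0},{"gripper":0,"x":0,"y":0,"z":0,"ax":0,"ay":0,"az":0}]'; python3 - <<'E'
from st import *
q=st(); 
s=snap('side','side6'); I=s['image'][165:235,310:400,::-1]
cv2.imwrite('pics/c7.png',cv2.convertScaleAbs(cv2.resize(I,(720,560),interpolation=cv2.INTER_CUBIC),alpha=1.5,beta=20))
x,y,z=q['eef_pos']
for dz in(-.019,-.01,0): print(dz,[(proj(s,(x+k,y,z+dz))-[310,165])*8 for k in(-.0145,0,.0145)])
for p in((.6295,-.1465,.07),(.5955,-.1465,.07),(.6295,-.1465,.042)): print(p,(proj(s,p)-[310,165])*8)
E
```

```text
clock: 10.5
eef_pos: [0.6122, -0.1463, 0.0532]
tool_rot: [-0.0, 0.707, 0.707, -0.0]
wrist_force: [-0.3, -0.5, -0.5]
width: 0.902
clock: 11.12
eef_pos: [0.6386, -0.1469, 0.1367]
tool_rot: [0.002, 0.707, 0.707, 0.001]
wrist_force: [0.8, -0.3, -0.2]
width: 0.903
clock: 11.75
eef_pos: [0.6754, -0.1461, 0.1009]
tool_rot: [-0.002, 0.707, 0.707, -0.001]
wrist_force: [-0.3, -0.2, 0.3]
width: -0.005
t 11.75 p [ 0.6754 -0.1461  0.1009] jaw 0.0 z [-0.0041  0.0007 -1.    ] F [-0.3344 -0.1931  0.2995] w -0.005
-0.019 [array([425.6, 313.6]), array([450.4, 298.4]), array([475.2, 283.2])]
-0.01 [array([427.2, 292.8]), array([452. , 277.6]), array([476.8, 263.2])]
0 [array([428.8, 269.6]), array([453.6, 254.4]), array([478.4, 240. ])]
(0.6295, -0.1465, 0.07) [369.6 374.4]
(0.5955, -0.1465, 0.07) [308.  411.2]
(0.6295, -0.1465, 0.042) [365.6 437.6]
```

View pics/c7.png

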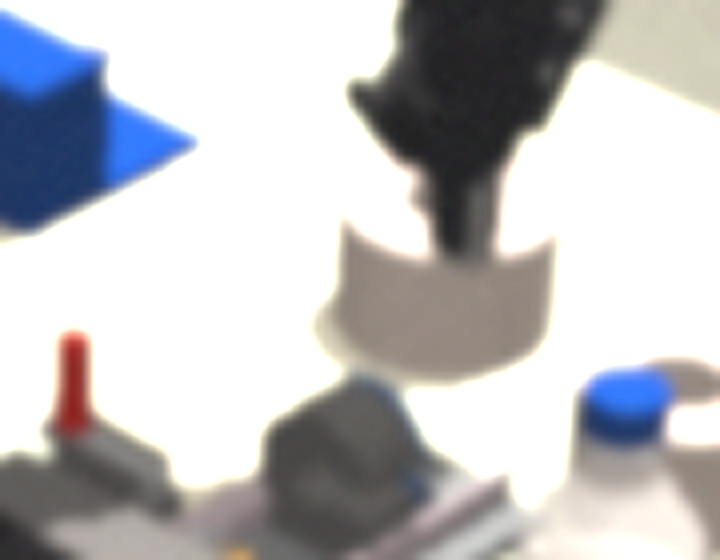

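The hub stands upright in the guide (its blue top edge is at about (365,378), predicted (369,374)), and the shut fingertips end at (465,260). Next I'll lower behind the blue end, tilted 10° so that the tips push low.

```bash
python3 -m handwheel '[{"gripper":0,"x":-3,"y":0,"z":-15,"ax":0,"ay":5,"az":0},{"gripper":0,"x":-3,"y":0,"z":-15,"ax":0,"ay":5,"az":0},{"gripper":0,"x":-3,"y":0,"z":-15,"ax":0,"ay":0,"az":0},{"gripper":0,"x":-3,"y":0,"z":-14,"ax":0,"ay":0,"az":0},{"gripper":0,"x":0,"y":0,"z":-8,"ax":0,"ay":0,"az":0}]'; python3 -m handwheel '[{"gripper":0,"x":0,"y":0,"z":-2,"ax":0,"ay":0,"az":0},{"gripper":0,"x":0,"y":0,"z":-2,"ax":0,"ay":0,"az":0},{"gripper":0,"x":0,"y":0,"z":0,"ax":0,"ay":0,"az":0},{"gripper":0,"x":0,"y":0,"z":0,"ax":0,"ay":0,"az":0},{"gripper":0,"x":0,"y":0,"z":0,"ax":0,"ay":0,"az":0}]'; python3 - <<'E'
from st import *
q=st(); 
s=snap('side','side7'); I=s['image'][165:235,310:400,::-1]
cv2.imwrite('pics/c8.png',cv2.convertScaleAbs(cv2.resize(I,(720,560),interpolation=cv2.INTER_CUBIC),alpha=1.5,beta=20))
E
```

```text
clock: 12.42
eef_pos: [0.6644, -0.1466, 0.036]
tool_rot: [-0.062, 0.704, 0.705, -0.061]
wrist_force: [0.6, -0.3, 0.4]
width: -0.001
clock: 13.05
eef_pos: [0.6654, -0.1464, 0.0325]
tool_rot: [-0.062, 0.704, 0.705, -0.061]
wrist_force: [-0.9, -0.3, -1.0]
width: 0.001
t 13.05 p [ 0.6654 -0.1464  0.0325] jaw 0.1 z [-0.1733 -0.     -0.9849] F [-0.9386 -0.2629 -1.04  ] w 0.001
```

View pics/c8.png

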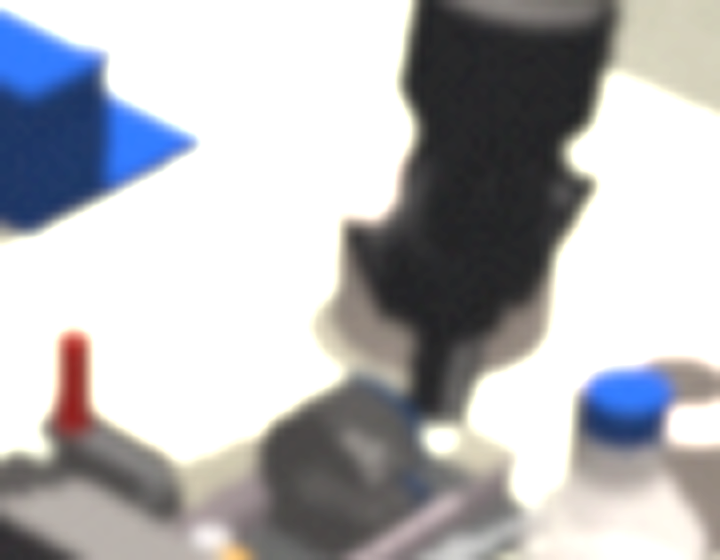

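The fingertips end at (435,415), about the TCP's own height and behind the blue end. I'll go 9 mm lower with a force check.

```bash
python3 -m handwheel '[{"gripper":0,"x":-2,"y":0,"z":-1,"ax":0,"ay":0,"az":0},{"gripper":0,"x":-2,"y":0,"z":-1,"ax":0,"ay":0,"az":0},{"gripper":0,"x":0,"y":0,"z":-1,"ax":0,"ay":0,"az":0},{"gripper":0,"x":0,"y":0,"z":-1,"ax":0,"ay":0,"az":0},{"gripper":0,"x":0,"y":0,"z":0,"ax":0,"ay":0,"az":0}]'; python3 -m handwheel '[{"gripper":0,"x":0,"y":0,"z":-2,"ax":0,"ay":0,"az":0},{"gripper":0,"x":0,"y":0,"z":-2,"ax":0,"ay":0,"az":0},{"gripper":0,"x":0,"y":0,"z":-1,"ax":0,"ay":0,"az":0},{"gripper":0,"x":0,"y":0,"z":0,"ax":0,"ay":0,"az":0},{"gripper":0,"x":0,"y":0,"z":0,"ax":0,"ay":0,"az":0}]'
```

```text
clock: 13.72
eef_pos: [0.6612, -0.1463, 0.0282]
tool_rot: [-0.062, 0.704, 0.705, -0.062]
wrist_force: [0.7, -0.3, 0.0]
width: 0.001
clock: 14.35
eef_pos: [0.6613, -0.1464, 0.0233]
tool_rot: [-0.062, 0.704, 0.705, -0.062]
wrist_force: [-0.2, 0.1, -0.4]
width: -0.002
```

```bash
python3 -m handwheel '[{"gripper":0,"x":-6,"y":0,"z":0,"ax":0,"ay":0,"az":0},{"gripper":0,"x":-6,"y":0,"z":0,"ax":0,"ay":0,"az":0},{"gripper":0,"x":-6,"y":0,"z":0,"ax":0,"ay":0,"az":0},{"gripper":0,"x":-6,"y":0,"z":0,"ax":0,"ay":0,"az":0},{"gripper":0,"x":-6,"y":0,"z":0,"ax":0,"ay":0,"az":0}]'; python3 -m handwheel '[{"gripper":0,"x":-6,"y":0,"z":0,"ax":0,"ay":0,"az":0},{"gripper":0,"x":-6,"y":0,"z":0,"ax":0,"ay":0,"az":0},{"gripper":0,"x":-6,"y":0,"z":0,"ax":0,"ay":0,"az":0},{"gripper":0,"x":-6,"y":0,"z":0,"ax":0,"ay":0,"az":0},{"gripper":0,"x":-6,"y":0,"z":0,"ax":0,"ay":0,"az":0}]'; python3 -m handwheel '[{"gripper":0,"x":-4,"y":0,"z":0,"ax":0,"ay":0,"az":0},{"gripper":0,"x":-4,"y":0,"z":0,"ax":0,"ay":0,"az":0},{"gripper":0,"x":-4,"y":0,"z":0,"ax":0,"ay":0,"az":0},{"gripper":0,"x":-2,"y":0,"z":0,"ax":0,"ay":0,"az":0},{"gripper":0,"x":0,"y":0,"z":0,"ax":0,"ay":0,"az":0}]'
```

```text
clock: 14.98
eef_pos: [0.6346, -0.1465, 0.0268]
tool_rot: [-0.058, 0.704, 0.705, -0.059]
wrist_force: [7.3, 1.0, 20.0]
width: -0.004
clock: 15.6
eef_pos: [0.6063, -0.1467, 0.0277]
tool_rot: [-0.057, 0.704, 0.706, -0.058]
wrist_force: [10.2, 1.2, 16.3]
width: 0.001
clock: 16.23
eef_pos: [0.592, -0.1468, 0.0275]
tool_rot: [-0.057, 0.704, 0.706, -0.058]
wrist_force: [7.8, -0.3, 17.3]
width: -0.002
```

There's an unexpected 17 N upward force: the tips seem to be riding on something about 4 mm higher than commanded. I'll back off, raise a little and check the hub's pose numerically.

```bash
python3 -m handwheel '[{"gripper":0,"x":1,"y":0,"z":2,"ax":0,"ay":0,"az":0},{"gripper":0,"x":2,"y":0,"z":2,"ax":0,"ay":0,"az":0},{"gripper":0,"x":2,"y":0,"z":2,"ax":0,"ay":0,"az":0},{"gripper":0,"x":0,"y":0,"z":0,"ax":0,"ay":0,"az":0},{"gripper":0,"x":0,"y":0,"z":0,"ax":0,"ay":0,"az":0}]'; python3 - <<'E'
from st import *
q=st(); s=snap('side','side8')
hsv=cv2.cvtColor(s['image'],cv2.COLOR_RGB2HSV)[195:240,325:378]
m=cv2.inRange(hsv,(100,70,25),(130,255,255))
k,l,stt,c=cv2.connectedComponentsWithStats(m)
for i in range(1,k): print(stt[i]+[325,195,0,0,0],c[i]+[325,195])
s0=load('side7'); m0=cv2.inRange(cv2.cvtColor(s0['image'],cv2.COLOR_RGB2HSV)[195:240,325:378],(100,70,25),(130,255,255))
k,l,stt,c=cv2.connectedComponentsWithStats(m0)
for i in range(1,k): print('before',stt[i]+[325,195,0,0,0],c[i]+[325,195])
for x in(.629,.578,.57): print(x,[proj(s,(x,-.1465+.028*np.sin(a),.042+.028*np.cos(a))) for a in np.radians((0,-45,-90,-130))])
E
```

```text
clock: 16.85
eef_pos: [0.5919, -0.1463, 0.0289]
tool_rot: [-0.062, 0.704, 0.705, -0.062]
wrist_force: [1.1, 0.1, -0.1]
width: -0.001
t 16.85 p [ 0.5919 -0.1463  0.0289] jaw 0.1 z [-0.1744  0.0002 -0.9847] F [ 1.0738  0.0504 -0.0693] w -0.001
[344 217   9  10  27] [348.3333 220.9259]
[351 230   2   3   5] [351.6 230.8]
before [359 215   4   3   7] [360.5714 215.7143]
before [361 225   2   2   3] [361.6667 225.3333]
0.629 [array([356.1, 211.8]), array([361.1, 216.9]), array([362.9, 223.6]), array([360.9, 227.7])]
0.578 [array([344.5, 218.9]), array([349.6, 224. ]), array([351.5, 230.9]), array([349.5, 235. ])]
0.57 [array([342.7, 220. ]), array([347.8, 225.2]), array([349.7, 232. ]), array([347.7, 236.2])]
```

```bash
python3 -m handwheel '[{"gripper":0,"x":-3,"y":0,"z":0,"ax":0,"ay":0,"az":0},{"gripper":0,"x":-3,"y":0,"z":0,"ax":0,"ay":0,"az":0},{"gripper":0,"x":-3,"y":0,"z":0,"ax":0,"ay":0,"az":0},{"gripper":0,"x":-3,"y":0,"z":0,"ax":0,"ay":0,"az":0},{"gripper":0,"x":0,"y":0,"z":0,"ax":0,"ay":0,"az":0}]'
```

```text
clock: 17.52
eef_pos: [0.5799, -0.1464, 0.0293]
tool_rot: [-0.062, 0.704, 0.705, -0.062]
wrist_force: [0.5, 0.0, -0.5]
width: -0.002
```

```bash
python3 -m handwheel '[{"gripper":0,"x":-3,"y":0,"z":0,"ax":0,"ay":0,"az":0},{"gripper":0,"x":-3,"y":0,"z":0,"ax":0,"ay":0,"az":0},{"gripper":0,"x":-3,"y":0,"z":0,"ax":0,"ay":0,"az":0},{"gripper":0,"x":-3,"y":0,"z":0,"ax":0,"ay":0,"az":0},{"gripper":0,"x":0,"y":0,"z":0,"ax":0,"ay":0,"az":0}]'; python3 - <<'E'
from st import *
q=st(); s=snap('side','side9')
hsv=cv2.cvtColor(s['image'],cv2.COLOR_RGB2HSV)[195:245,320:378]
m=cv2.inRange(hsv,(100,70,25),(130,255,255))
k,l,stt,c=cv2.connectedComponentsWithStats(m)
for i in range(1,k): print(stt[i]+[320,195,0,0,0],c[i]+[320,195])
E
```

```text
clock: 18.15
eef_pos: [0.5679, -0.1463, 0.0293]
tool_rot: [-0.062, 0.704, 0.705, -0.062]
wrist_force: [-0.2, 0.2, -1.0]
width: 0.002
t 18.15 p [ 0.5679 -0.1463  0.0293] jaw 0.1 z [-0.174   0.0002 -0.9847] F [-0.2192  0.1972 -0.9962] w 0.002
[339 220   8  11  24] [342.6667 224.0833]
[346 234   2   2   2] [346.5 234.5]
```

```bash
python3 -m handwheel '[{"gripper":0,"x":-3,"y":0,"z":0,"ax":0,"ay":0,"az":0},{"gripper":0,"x":-3,"y":0,"z":0,"ax":0,"ay":0,"az":0},{"gripper":0,"x":-3,"y":0,"z":0,"ax":0,"ay":0,"az":0},{"gripper":0,"x":-2,"y":0,"z":0,"ax":0,"ay":0,"az":0},{"gripper":0,"x":0,"y":0,"z":0,"ax":0,"ay":0,"az":0}]'; python3 -m handwheel '[{"gripper":0,"x":-1,"y":0,"z":0,"ax":0,"ay":0,"az":0},{"gripper":0,"x":-1,"y":0,"z":0,"ax":0,"ay":0,"az":0},{"gripper":0,"x":-1,"y":0,"z":0,"ax":0,"ay":0,"az":0},{"gripper":0,"x":-1,"y":0,"z":0,"ax":0,"ay":0,"az":0},{"gripper":0,"x":0,"y":0,"z":0,"ax":0,"ay":0,"az":0}]'
```

```text
clock: 18.82
eef_pos: [0.5602, -0.1463, 0.03]
tool_rot: [-0.059, 0.704, 0.705, -0.06]
wrist_force: [9.9, -0.4, -3.9]
width: -0.002
clock: 19.45
eef_pos: [0.5595, -0.1462, 0.0306]
tool_rot: [-0.056, 0.704, 0.706, -0.058]
wrist_force: [21.0, -1.6, -8.0]
width: 0.002
```

The hub stopped at TCP x≈0.560 with 21 N, which is the predicted home position. I'll check the hub's position, release the load and retreat.

```bash
python3 -m handwheel '[{"gripper":0,"x":-1,"y":0,"z":0,"ax":0,"ay":0,"az":0},{"gripper":0,"x":0,"y":0,"z":0,"ax":0,"ay":0,"az":0},{"gripper":0,"x":5,"y":0,"z":0,"ax":0,"ay":0,"az":0},{"gripper":0,"x":15,"y":0,"z":0,"ax":0,"ay":0,"az":0},{"gripper":0,"x":20,"y":0,"z":5,"ax":0,"ay":0,"az":0}]'; python3 -m handwheel '[{"gripper":0,"x":10,"y":0,"z":25,"ax":0,"ay":-5,"az":0},{"gripper":0,"x":0,"y":20,"z":30,"ax":0,"ay":-5,"az":0},{"gripper":0,"x":0,"y":40,"z":30,"ax":0,"ay":0,"az":0},{"gripper":0,"x":0,"y":50,"z":10,"ax":0,"ay":0,"az":0},{"gripper":0,"x":0,"y":50,"z":0,"ax":0,"ay":0,"az":0}]'; python3 - <<'E'
from st import *
q=st(); s=snap('side','side10'); t=snap('top','top10')
for r0 in ('side7','side10'):
  s=load(r0); m=cv2.inRange(cv2.cvtColor(s['image'],cv2.COLOR_RGB2HSV)[195:245,320:378],(100,70,25),(130,255,255))
  k,l,stt,c=cv2.connectedComponentsWithStats(m)
  for i in range(1,k): print(r0,stt[i]+[320,195,0,0,0],c[i]+[320,195])
a=cv2.resize(s['image'][180:260,290:390,::-1],(400,320),interpolation=cv2.INTER_CUBIC)
b=cv2.resize(t['image'][175:255,310:410,::-1],(400,320),interpolation=cv2.INTER_CUBIC)
cv2.imwrite('pics/c9.png',cv2.convertScaleAbs(np.hstack([a,b]),alpha=1.5,beta=15))
E
```

```text
clock: 20.08
eef_pos: [0.5914, -0.1463, 0.0338]
tool_rot: [-0.063, 0.704, 0.705, -0.062]
wrist_force: [-0.4, -0.7, -0.6]
width: -0.004
clock: 20.7
eef_pos: [0.6021, 0.0147, 0.1305]
tool_rot: [0.0, 0.707, 0.707, 0.001]
wrist_force: [-0.3, 0.9, 0.6]
width: 0.002
t 20.7 p [0.6021 0.0147 0.1305] jaw 0.0 z [ 0.0013  0.0005 -1.    ] F [-0.2518  0.9262  0.6316] w 0.002
side7 [359 215   4   3   7] [360.5714 215.7143]
side7 [361 225   2   2   3] [361.6667 225.3333]
side10 [343 226   4   6   8] [344.875 228.5  ]
side10 [344 235   3   2   4] [345.  235.5]
```

View pics/c9.png

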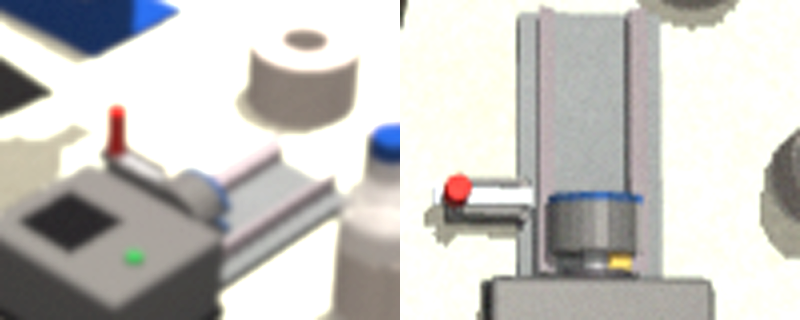

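The top crop shows a gap. The brass key is still visible at (620,262), between the hub's plain end (~y 255) and the seat disc (~y 270). I'll measure it.

```bash
python3 - <<'E'
from st import *
t=load('top10'); P=lambda u,v:(310+(u-400)/4,175+v/4)
for n,p,z in(('blue edge',(595,193),.07),('plain edge mid',(585,256),.07),('blueL',(548,197),.042),('blueR',(643,200),.042),('plainL',(550,255),.042),('plainR',(636,255),.042),('disc front',(590,268),.042),('housing',(600,278),.074),('knob',(459,190),.085),('guide end',(590,12),.01),('innerL',(540,100),.03),('innerR',(645,100),.03)): print(n,onz(t,*P(*p),z))
I=t['image'][222:248,345:372]
print(cv2.cvtColor(I,cv2.COLOR_RGB2GRAY)); 
hsv=cv2.cvtColor(t['image'],cv2.COLOR_RGB2HSV)[215:250,340:380]; m=cv2.inRange(hsv,(18,120,80),(35,255,255)); q=np.argwhere(m>0)[:,::-1]+[340,215]; print('key',q.min(0),q.max(0),len(q),q.mean(0))
t0=load('top0');hsv=cv2.cvtColor(t0['image'],cv2.COLOR_RGB2HSV)[215:250,340:380]; m=cv2.inRange(hsv,(18,120,80),(35,255,255)); q=np.argwhere(m>0)[:,::-1]+[340,215]; print('key0',q.min(0),q.max(0),len(q),q.mean(0))
print([proj(t,(.511+k,-.1465-.014,.046)) for k in(0,.027)])
E
```

```text
blue edge [ 0.5548 -0.1437  0.07  ]
plain edge mid [ 0.5178 -0.1377  0.07  ]
blueL [ 0.5554 -0.1186  0.042 ]
blueR [ 0.5545 -0.1759  0.042 ]
plainL [ 0.5205 -0.1199  0.042 ]
plainR [ 0.5213 -0.1715  0.042 ]
disc front [ 0.5131 -0.1438  0.042 ]
housing [ 0.5048 -0.146   0.074 ]
knob [ 0.5534 -0.0632  0.085 ]
guide end [ 0.6772 -0.1478  0.01  ]
innerL [ 0.6167 -0.1147  0.03  ]
innerR [ 0.6178 -0.1793  0.03  ]
[[107 113 110 103  99  97  99  98 102  96  98 102  98  94  98  98  99  95
   96 100  95  54  62 107 111 111 108]
 [108 112  96  79  60  65  66  54  57  59  47  49  53  56  63  64  60  50
   61  64  60  50  47  84  91 102 106]
 [109 109  43  30  37  40  45  42  50  53  54  62  59  66  74  75  74  57
   56  51  53  55  41  43  56  78 108]
 [108  98  44  31  44  56  57  56  65  69  72  82  81  86  96 100  97  74
   75  68  65  64  55  53  72  85 108]
 [108  63  37  46  47  63  62  64  72  71  82  88  85  94 108 106 101  80
   81  75  77  72  68  67  97  99 111]
 [105  61  44  44  55  62  66  67  71  75  76  87  85  94 105 108 107  83
   80  78  71  74  67  64  98 107 109]
 [107  65  
[... 1685 characters left out ...]
[ 48  50  63  62  50  45  37  38  43  45  49  51  60  64  65  70  58  56
   55  46  47  38  40  71  74 104 102]
 [ 62  61  59  59  62  62  58  58  57  57  58  57  58  60  61  64  61  58
   54  53  52  52  52  52  65  84  83]
 [ 92  92  92  92  95  91  94  92  91  92  92  90  92  90  90  87  90  91
   87  89  89  86  89  83  92  93  89]
 [108 107 107 107 108 106 109 107 107 105 108 107 101 106 109 105 105 104
  106 103 106 101 104 103 105 103 103]
 [107 107 108 106 108 109 106 105 108 107 107 105 105 104 103 108 106 107
  102 103 103 105 102 105 105 107 102]]
key [362 239] [367 241] 18 [364.5 240. ]
key0 [362 232] [367 242] 59 [364.4407 236.7288]
[array([364.7, 242.9]), array([364.6, 231.6])]
```

The blue end is at x≈0.555, about 8 mm short of home. With the jaws along x, the finger linkages bulge towards -x and hooked the hub's top, which also explains the earlier upward force. I'll turn the jaws across (y) and push again with the flat side of the fingers.

```bash
python3 -m handwheel '[{"gripper":0,"x":0,"y":-16,"z":0,"ax":0,"ay":0,"az":-9},{"gripper":0,"x":0,"y":-16,"z":0,"ax":0,"ay":0,"az":-9},{"gripper":0,"x":0,"y":-16,"z":0,"ax":0,"ay":0,"az":-9},{"gripper":0,"x":0,"y":-16,"z":0,"ax":0,"ay":0,"az":-9},{"gripper":0,"x":0,"y":-16,"z":0,"ax":0,"ay":0,"az":-9}]'; python3 -m handwheel '[{"gripper":0,"x":0,"y":-16,"z":0,"ax":0,"ay":0,"az":-9},{"gripper":0,"x":0,"y":-16,"z":0,"ax":0,"ay":0,"az":-9},{"gripper":0,"x":0,"y":-16,"z":0,"ax":0,"ay":0,"az":-9},{"gripper":0,"x":0,"y":-16,"z":0,"ax":0,"ay":0,"az":-9},{"gripper":0,"x":0,"y":-17,"z":0,"ax":0,"ay":0,"az":-9}]'; python3 -m handwheel '[{"gripper":0,"x":0,"y":0,"z":-20,"ax":0,"ay":7,"az":0},{"gripper":0,"x":0,"y":0,"z":-20,"ax":0,"ay":7,"az":0},{"gripper":0,"x":0,"y":0,"z":-20,"ax":0,"ay":0,"az":0},{"gripper":0,"x":0,"y":0,"z":-20,"ax":0,"ay":0,"az":0},{"gripper":0,"x":0,"y":0,"z":-15,"ax":0,"ay":0,"az":0}]'; python3 st.py
```

```text
clock: 21.42
eef_pos: [0.6014, -0.0672, 0.1289]
tool_rot: [-0.0, 0.925, 0.381, -0.001]
wrist_force: [0.5, 0.3, -0.3]
width: -0.003
clock: 22.05
eef_pos: [0.6015, -0.1479, 0.1289]
tool_rot: [-0.0, 1.0, -0.002, -0.001]
wrist_force: [-0.4, -0.3, -0.4]
width: 0.003
clock: 22.68
eef_pos: [0.6015, -0.1476, 0.0338]
tool_rot: [-0.0, 0.993, -0.0, -0.121]
wrist_force: [0.4, -0.3, 0.4]
width: -0.002
t 22.68 p [ 0.6015 -0.1476  0.0338] jaw 90.0 z [-0.2406  0.0006 -0.9706] F [ 0.3661 -0.3197  0.4329] w -0.002
```

```bash
python3 -m handwheel '[{"gripper":0,"x":-6,"y":0.5,"z":-3,"ax":0,"ay":0,"az":0},{"gripper":0,"x":-6,"y":0.5,"z":-3,"ax":0,"ay":0,"az":0},{"gripper":0,"x":-6,"y":0,"z":0,"ax":0,"ay":0,"az":0},{"gripper":0,"x":-5,"y":0,"z":0,"ax":0,"ay":0,"az":0},{"gripper":0,"x":-5,"y":0,"z":0,"ax":0,"ay":0,"az":0}]'; python3 -m handwheel '[{"gripper":0,"x":-3,"y":0,"z":0,"ax":0,"ay":0,"az":0},{"gripper":0,"x":-3,"y":0,"z":0,"ax":0,"ay":0,"az":0},{"gripper":0,"x":-3,"y":0,"z":0,"ax":0,"ay":0,"az":0},{"gripper":0,"x":-2,"y":0,"z":0,"ax":0,"ay":0,"az":0},{"gripper":0,"x":0,"y":0,"z":0,"ax":0,"ay":0,"az":0}]'; python3 st.py
```

```text
clock: 23.3
eef_pos: [0.5741, -0.1464, 0.0287]
tool_rot: [-0.0, 0.993, 0.001, -0.122]
wrist_force: [0.8, -0.1, -0.5]
width: -0.002
clock: 23.92
eef_pos: [0.5636, -0.1464, 0.0286]
tool_rot: [-0.0, 0.993, 0.001, -0.121]
wrist_force: [1.6, 0.3, 1.3]
width: 0.001
t 23.93 p [ 0.5636 -0.1464  0.0286] jaw -89.9 z [-0.2411 -0.0001 -0.9705] F [1.6036 0.2514 1.3337] w 0.001
```

```bash
python3 -m handwheel '[{"gripper":0,"x":-2,"y":0,"z":0,"ax":0,"ay":0,"az":0},{"gripper":0,"x":-2,"y":0,"z":0,"ax":0,"ay":0,"az":0},{"gripper":0,"x":-2,"y":0,"z":0,"ax":0,"ay":0,"az":0},{"gripper":0,"x":-2,"y":0,"z":0,"ax":0,"ay":0,"az":0},{"gripper":0,"x":0,"y":0,"z":0,"ax":0,"ay":0,"az":0}]'; python3 - <<'E'
from st import *
st(); s=snap('side','side11')
m=cv2.inRange(cv2.cvtColor(s['image'],cv2.COLOR_RGB2HSV)[195:245,320:378],(100,70,25),(130,255,255))
k,l,stt,c=cv2.connectedComponentsWithStats(m)
for i in range(1,k): print(stt[i]+[320,195,0,0,0],c[i]+[320,195])
E
```

```text
clock: 24.55
eef_pos: [0.5561, -0.1464, 0.0285]
tool_rot: [0.0, 0.993, 0.001, -0.121]
wrist_force: [5.9, -0.2, 2.0]
width: 0.003
t 24.55 p [ 0.5561 -0.1464  0.0285] jaw -89.9 z [-0.2398 -0.0004 -0.9708] F [ 5.9049 -0.1619  2.0242] w 0.003
[338 224   8   8  23] [342.2174 227.3478]
```

Still moving with a light push; continue.

```bash
python3 -m handwheel '[{"gripper":0,"x":-1,"y":0,"z":0,"ax":0,"ay":0,"az":0},{"gripper":0,"x":-1,"y":0,"z":0,"ax":0,"ay":0,"az":0},{"gripper":0,"x":-1,"y":0,"z":0,"ax":0,"ay":0,"az":0},{"gripper":0,"x":-1,"y":0,"z":0,"ax":0,"ay":0,"az":0},{"gripper":0,"x":0,"y":0,"z":0,"ax":0,"ay":0,"az":0}]';python3 -m handwheel '[{"gripper":0,"x":-1,"y":0,"z":0,"ax":0,"ay":0,"az":0},{"gripper":0,"x":-1,"y":0,"z":0,"ax":0,"ay":0,"az":0},{"gripper":0,"x":-1,"y":0,"z":0,"ax":0,"ay":0,"az":0},{"gripper":0,"x":0,"y":0,"z":0,"ax":0,"ay":0,"az":0},{"gripper":0,"x":0,"y":0,"z":0,"ax":0,"ay":0,"az":0}]'; python3 -m handwheel '[{"gripper":0,"x":-1,"y":0,"z":0,"ax":0,"ay":0,"az":0},{"gripper":0,"x":-1,"y":0,"z":0,"ax":0,"ay":0,"az":0},{"gripper":0,"x":-1,"y":0,"z":0,"ax":0,"ay":0,"az":0},{"gripper":0,"x":0,"y":0,"z":0,"ax":0,"ay":0,"az":0},{"gripper":0,"x":0,"y":0,"z":0,"ax":0,"ay":0,"az":0}]'
```

```text
clock: 25.22
eef_pos: [0.5558, -0.1463, 0.0288]
tool_rot: [0.001, 0.993, 0.002, -0.117]
wrist_force: [17.4, -3.2, -4.8]
width: -0.0
clock: 25.85
eef_pos: [0.5556, -0.1463, 0.029]
tool_rot: [0.002, 0.993, 0.002, -0.114]
wrist_force: [26.9, -4.6, -9.7]
width: -0.0
clock: 26.48
eef_pos: [0.5555, -0.1462, 0.0291]
tool_rot: [0.002, 0.994, 0.003, -0.112]
wrist_force: [36.4, -5.7, -14.5]
width: 0.001
```

Firm stop at TCP x≈0.5555 (36 N). Backing off to verify from the top.

```bash
python3 -m handwheel '[{"gripper":0,"x":10,"y":0,"z":0,"ax":0,"ay":0,"az":0},{"gripper":0,"x":15,"y":0,"z":0,"ax":0,"ay":0,"az":0},{"gripper":0,"x":25,"y":0,"z":0,"ax":0,"ay":0,"az":0},{"gripper":0,"x":10,"y":0,"z":35,"ax":0,"ay":-7,"az":0},{"gripper":0,"x":0,"y":0,"z":35,"ax":0,"ay":-7,"az":0}]'; python3 -m handwheel '[{"gripper":0,"x":0,"y":30,"z":30,"ax":0,"ay":0,"az":0},{"gripper":0,"x":0,"y":40,"z":0,"ax":0,"ay":0,"az":0},{"gripper":0,"x":0,"y":40,"z":0,"ax":0,"ay":0,"az":0},{"gripper":0,"x":0,"y":40,"z":0,"ax":0,"ay":0,"az":0},{"gripper":0,"x":-10,"y":20,"z":0,"ax":0,"ay":0,"az":0}]'; python3 - <<'E'
from st import *
st(); t=snap('top','top12'); s=snap('side','side12')
g=cv2.cvtColor(t['image'],cv2.COLOR_RGB2GRAY)[218:248]
o=cv2.cvtColor(load('top10')['image'],cv2.COLOR_RGB2GRAY)[218:248]
for c in(350,356,359,364): print(c,'now',g[:,c],'\n   old',o[:,c])
for n in('top10','top12'):
  h=cv2.cvtColor(load(n)['image'],cv2.COLOR_RGB2HSV)[215:235,340:380]; m=cv2.inRange(h,(100,90,30),(128,255,255)); p=np.argwhere(m>0)[:,::-1]+[340,215]
  print(n,len(p),p.mean(0),p.min(0),p.max(0),onz(load(n),359,p[:,1].min(),.07))
  h=cv2.cvtColor(load(n)['image'],cv2.COLOR_RGB2HSV)[215:250,340:380]; print('key px',(cv2.inRange(h,(18,120,80),(35,255,255))>0).sum())
E
```

```text
clock: 27.1
eef_pos: [0.605, -0.1466, 0.097]
tool_rot: [0.001, 1.0, 0.001, -0.0]
wrist_force: [-0.2, -0.1, 1.9]
width: 0.001
clock: 27.72
eef_pos: [0.5942, 0.0267, 0.1272]
tool_rot: [-0.0, 1.0, 0.002, -0.001]
wrist_force: [0.1, 0.0, 0.2]
width: -0.004
t 27.73 p [0.5942 0.0267 0.1272] jaw -89.8 z [-0.0025  0.0005 -1.    ] F [0.076  0.0235 0.2014] w -0.004
350 now [106 105 108 108 105 105 106 100  64  40  48  61  59  61  63  59  61  60
  59  57  57  61  56  29  37  46  58  91 105 103] 
   old [109 108 107 109  97  65  40  56  63  62  63  64  61  60  63  62  61  59
  59  43  29  38  50  49  47  45  62  91 106 109]
356 now [107 107 108 104 109 105 106  97  63  54  74  88  86  85  87  87  85  86
  85  84  86  82  66  44  53  48  59  90 107 102] 
   old [108 110 108 110 102  49  62  82  88  87  86  85  87  86  84  86  91  86
  77  56  51  57  66  81  61  51  57  90 107 105]
359 now [109 106 107 105 106 105 103  98  69  70  89 106 108 104 105 104 106 105
 108 107 105 103  77  54  67  60  58  91 105 105] 
   old [109 107 106 105  98  63  74  96 108 105 106 104 109 108 108 106 106 109
  95  63  60  71  97 133  85  65  61  90 109 103]
364 now [107 106 106 105 106 107 106 100  74  51  65  77  77  81  81  78  76  78
  79  80  80  79  67  43  55  42  54  90 104 102] 
   old [108 107 106 106 100  64  51  68  75  78  81  77  80  79  77  76  75  80
  71  60  53  96 145 131  68  46  53  89 103 103]
top10 46 [358.5    223.6957] [347 223] [370 225] [ 0.5554 -0.1443  0.07  ]
key px 18
top12 48 [358.4375 226.8333] [348 226] [369 228] [ 0.5484 -0.1442  0.07  ]
key px 0
```

The key is now fully hidden and the blue edge moved 8 mm inwards, to x≈0.547 against an expected seat + 34 mm = 0.546. Next I'll push the knob from its +y side.

```bash
python3 -m handwheel '[{"gripper":0,"x":-20,"y":-20,"z":0,"ax":0,"ay":0,"az":0},{"gripper":0,"x":-19,"y":-20,"z":-7,"ax":0,"ay":0,"az":0},{"gripper":0,"x":0,"y":0,"z":-20,"ax":0,"ay":0,"az":0},{"gripper":0,"x":0,"y":0,"z":-20,"ax":0,"ay":0,"az":0},{"gripper":0,"x":0,"y":0,"z":-20,"ax":0,"ay":0,"az":0}]'; python3 -m handwheel '[{"gripper":0,"x":0,"y":-6,"z":0,"ax":0,"ay":0,"az":0},{"gripper":0,"x":0,"y":-6,"z":0,"ax":0,"ay":0,"az":0},{"gripper":0,"x":0,"y":-6,"z":0,"ax":0,"ay":0,"az":0},{"gripper":0,"x":0,"y":-6,"z":0,"ax":0,"ay":0,"az":0},{"gripper":0,"x":0,"y":-4,"z":0,"ax":0,"ay":0,"az":0}]'; python3 -m handwheel '[{"gripper":0,"x":0,"y":-5,"z":0,"ax":0,"ay":0,"az":0},{"gripper":0,"x":0,"y":-5,"z":0,"ax":0,"ay":0,"az":0},{"gripper":0,"x":0,"y":-5,"z":0,"ax":0,"ay":0,"az":0},{"gripper":0,"x":0,"y":-5,"z":0,"ax":0,"ay":0,"az":0},{"gripper":0,"x":0,"y":-5,"z":0,"ax":0,"ay":0,"az":0}]'; cat > k.py <<'E'
from st import *
st()
def red(n,x0,x1,y0,y1):
    s=snap(n,n+'k'); h=cv2.cvtColor(s['image'],cv2.COLOR_RGB2HSV); m=cv2.inRange(h,(0,150,60),(8,255,255))|cv2.inRange(h,(172,150,60),(180,255,255))
    p=np.argwhere(m[y0:y1,x0:x1]>0)[:,::-1]+[x0,y0]; return s,len(p),(p.min(0),p.max(0)) if len(p) else None
s,n,p=red('side',305,350,190,240); print(n,p)
for y in(-.063,-.0745,-.09,-.1045,-.1125): print(y,proj(s,(.5545,y,.085)))
E
python3 k.py
```

```text
clock: 28.45
eef_pos: [0.5562, -0.0159, 0.0594]
tool_rot: [0.0, 1.0, 0.001, -0.001]
wrist_force: [-0.4, -0.6, 0.2]
width: -0.0
clock: 29.08
eef_pos: [0.5566, -0.0444, 0.0617]
tool_rot: [-0.0, 1.0, 0.001, 0.0]
wrist_force: [0.1, 0.6, 2.0]
width: 0.0
clock: 29.7
eef_pos: [0.5563, -0.0697, 0.0613]
tool_rot: [0.0, 1.0, 0.001, 0.0]
wrist_force: [-0.1, 1.1, 1.2]
width: 0.001
t 29.7 p [ 0.5563 -0.0697  0.0613] jaw -89.9 z [ 0.0001 -0.     -1.    ] F [-0.0625  1.0602  1.2278] w 0.001
43 (array([324, 210]), array([327, 222]))
-0.063 [317.8 206.4]
-0.0745 [320.6 208. ]
-0.09 [324.5 210. ]
-0.1045 [328.2 212. ]
-0.1125 [330.3 213.1]
```

The knob is being carried along (now at y≈-0.093), with about 20 mm left.

```bash
python3 -m handwheel '[{"gripper":0,"x":0,"y":-4,"z":0,"ax":0,"ay":0,"az":0},{"gripper":0,"x":0,"y":-4,"z":0,"ax":0,"ay":0,"az":0},{"gripper":0,"x":0,"y":-4,"z":0,"ax":0,"ay":0,"az":0},{"gripper":0,"x":0,"y":-3,"z":0,"ax":0,"ay":0,"az":0},{"gripper":0,"x":0,"y":-2,"z":0,"ax":0,"ay":0,"az":0}]'; python3 -m handwheel '[{"gripper":0,"x":0,"y":-1,"z":0,"ax":0,"ay":0,"az":0},{"gripper":0,"x":0,"y":-1,"z":0,"ax":0,"ay":0,"az":0},{"gripper":0,"x":0,"y":-1,"z":0,"ax":0,"ay":0,"az":0},{"gripper":0,"x":0,"y":-1,"z":0,"ax":0,"ay":0,"az":0},{"gripper":0,"x":0,"y":0,"z":0,"ax":0,"ay":0,"az":0}]'; python3 k.py
```

```text
clock: 30.38
eef_pos: [0.5562, -0.0866, 0.0612]
tool_rot: [-0.0, 1.0, 0.0, -0.0]
wrist_force: [-0.1, 1.1, 0.0]
width: -0.002
clock: 31.0
eef_pos: [0.5562, -0.0905, 0.0612]
tool_rot: [0.0, 1.0, 0.0, -0.0]
wrist_force: [0.4, 0.9, 1.5]
width: -0.002
t 31.0 p [ 0.5562 -0.0905  0.0612] jaw -89.9 z [-0.0001 -0.     -1.    ] F [0.3859 0.9495 1.4664] w -0.002
37 (array([329, 213]), array([332, 224]))
-0.063 [317.8 206.4]
-0.0745 [320.6 208. ]
-0.09 [324.5 210. ]
-0.1045 [328.2 212. ]
-0.1125 [330.3 213.1]
```

Nearly shut (knob at about -0.113); push on until the end stop.

```bash
python3 -m handwheel '[{"gripper":0,"x":0,"y":-1,"z":0,"ax":0,"ay":0,"az":0},{"gripper":0,"x":0,"y":-1,"z":0,"ax":0,"ay":0,"az":0},{"gripper":0,"x":0,"y":-1,"z":0,"ax":0,"ay":0,"az":0},{"gripper":0,"x":0,"y":-1,"z":0,"ax":0,"ay":0,"az":0},{"gripper":0,"x":0,"y":0,"z":0,"ax":0,"ay":0,"az":0}]'; python3 -m handwheel '[{"gripper":0,"x":0,"y":-1,"z":0,"ax":0,"ay":0,"az":0},{"gripper":0,"x":0,"y":-1,"z":0,"ax":0,"ay":0,"az":0},{"gripper":0,"x":0,"y":-1,"z":0,"ax":0,"ay":0,"az":0},{"gripper":0,"x":0,"y":0,"z":0,"ax":0,"ay":0,"az":0},{"gripper":0,"x":0,"y":0,"z":0,"ax":0,"ay":0,"az":0}]'
```

```text
clock: 31.68
eef_pos: [0.5562, -0.0918, 0.0612]
tool_rot: [-0.002, 1.0, 0.002, -0.0]
wrist_force: [-1.9, 8.7, 3.4]
width: 0.001
clock: 32.3
eef_pos: [0.5563, -0.092, 0.0611]
tool_rot: [-0.003, 1.0, 0.003, -0.001]
wrist_force: [-4.2, 16.5, 7.6]
width: -0.001
```

End stop reached (16 N). Retreating and doing a last check.

```bash
python3 -m handwheel '[{"gripper":0,"x":0,"y":8,"z":0,"ax":0,"ay":0,"az":0},{"gripper":0,"x":0,"y":25,"z":0,"ax":0,"ay":0,"az":0},{"gripper":0,"x":0,"y":40,"z":10,"ax":0,"ay":0,"az":0},{"gripper":0,"x":0,"y":30,"z":40,"ax":0,"ay":0,"az":0},{"gripper":0,"x":0,"y":20,"z":40,"ax":0,"ay":0,"az":0}]'; python3 -m handwheel '[{"gripper":0,"x":0,"y":0,"z":20,"ax":0,"ay":0,"az":0},{"gripper":0,"x":0,"y":0,"z":0,"ax":0,"ay":0,"az":0},{"gripper":0,"x":0,"y":0,"z":0,"ax":0,"ay":0,"az":0},{"gripper":0,"x":0,"y":0,"z":0,"ax":0,"ay":0,"az":0},{"gripper":0,"x":0,"y":0,"z":0,"ax":0,"ay":0,"az":0}]'; python3 k.py; python3 - <<'E'
from st import *
t=snap('top','topf'); h=cv2.cvtColor(t['image'],cv2.COLOR_RGB2HSV)
m=cv2.inRange(h,(0,150,60),(8,255,255))|cv2.inRange(h,(172,150,60),(180,255,255)); p=np.argwhere(m[210:240,310:365]>0)[:,::-1]+[310,210]
print('knob',len(p),p.mean(0),onz(t,*p.mean(0),.085))
b=cv2.inRange(h[215:235,340:380],(100,90,30),(128,255,255)); p=np.argwhere(b>0)[:,::-1]+[340,215]; print('blue',len(p),p.mean(0))
print('key px',(cv2.inRange(h[215:250,340:380],(18,120,80),(35,255,255))>0).sum())
d=np.abs(t['image'].astype(int)-load('top0')['image']).max(2)
for n,(x,y,w,z) in dict(mug=(445,170,50,50),san=(400,195,40,40),stap=(428,245,62,50),ra=(305,120,45,45),rb=(367,138,40,40),hubup=(170,210,35,35)).items(): print(n,(d[y:y+z,x:x+w]>40).sum())
cv2.imwrite('pics/f.png',cv2.resize(t['image'][150:260,100:420,::-1],(800,275)))
E
```

```text
clock: 32.92
eef_pos: [0.556, 0.0266, 0.152]
tool_rot: [0.001, 1.0, 0.001, -0.0]
wrist_force: [-0.2, -1.7, 0.2]
width: -0.0
clock: 33.55
eef_pos: [0.5559, 0.0253, 0.1705]
tool_rot: [0.0, 1.0, 0.0, -0.001]
wrist_force: [0.7, 0.2, -0.7]
width: -0.002
t 33.55 p [0.5559 0.0253 0.1705] jaw -90.0 z [-0.0011 -0.0005 -1.    ] F [ 0.7182  0.1685 -0.6935] w -0.002
31 (array([330, 213]), array([333, 223]))
-0.063 [317.8 206.4]
-0.0745 [320.6 208. ]
-0.09 [324.5 210. ]
-0.1045 [328.2 212. ]
-0.1125 [330.3 213.1]
knob 35 [345.7143 221.8571] [ 0.5557 -0.1117  0.085 ]
blue 46 [359.4783 226.9783]
key px 0
mug 0
san 0
stap 0
ra 116
rb 0
hubup 0
```

The knob is at y≈-0.112 (shut) and the hub hasn't moved. Some pixels changed around roll_a, so I'll check whether it moved or whether that's the arm's shadow.

```bash
python3 - <<'E'
from st import *
a=cv2.cvtColor(load('top0')['image'],cv2.COLOR_RGB2GRAY)
for n in('topf','top12','top10'):
  b=cv2.cvtColor(load(n)['image'],cv2.COLOR_RGB2GRAY)
  T=a[128:160,315:345]; m=cv2.matchTemplate(b[110:178,295:370],T,cv2.TM_CCOEFF_NORMED); print(n,cv2.minMaxLoc(m)[1],np.array(cv2.minMaxLoc(m)[3])+[295,110]-[315,128])
s0=cv2.cvtColor(load('side0')['image'],cv2.COLOR_RGB2GRAY); s1=cv2.cvtColor(load('sidek')['image'],cv2.COLOR_RGB2GRAY)
m=cv2.matchTemplate(s1[170:225,335:400],s0[182:212,350:382],cv2.TM_CCOEFF_NORMED); print('side',cv2.minMaxLoc(m)[1],np.array(cv2.minMaxLoc(m)[3])+[335,170]-[350,182])
E
```

```text
topf 0.9983699917793274 [0 0]
top12 0.994184136390686 [0 0]
top10 0.9884987473487854 [0 0]
side 0.9999092817306519 [0 0]
```

```bash
python3 -c "
from station import r
print(r.close_job())"
```

```text
the job is handed in; nothing more can be done
None
```

The matching hub is locked onto the spindle and the job is handed in at about 33.6 s of the 61 s; no verdict was reported. The fitted spindle's key points to -y, so I used hub_right. I stood it in the guide blue end out, let go, pushed it home and pushed the bolt across.

**Last checks:**
- **Hub:** its blue edge is at x≈0.547 m; seat plus 34 mm gives about 0.546 m. The brass key no longer shows, and the last push ended on a firm stop at 36 N.
- **Bolt:** the knob's axis is at y≈-0.112 m, which matches the shut position, and it reached its end stop at 16 N.
- **Bystanders:** the mug, bottle, stapler, both label rolls and hub_up show no movement. The changed pixels near roll_a came from the arm or its shadow; matching it in both views gave zero shift.
- **Not checked:** I didn't check hub_left or the pink look-alike at the end, but the arm stayed clear of both.
- **Last picture:** the final image wouldn't open because the 12-picture limit was reached, so these checks are measurements from the images only.

**What went wrong on the way:**
- **First grasp:** the jaws closed just above the hub because the fingertips sat about 16 mm higher than I assumed. I repeated it lower and it held.
- **First push:** it stopped about 8 mm short, probably because the finger linkages caught on the hub's top. I turned the jaws by 90° and the second push drove it home.

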